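# Clamp a pipe nipple in the thread-brushing jig

## Task

Load the short steel pipe nipple into the holding jig for thread brushing: gently slide it, standing upright and without lifting it off the plate, along the channel until it drops fully home into the bore in the plate. Then swing the wire bail over centre so that it clamps down on top of the nipple, and leave the other things where they are.

Things in the scene. Friction and masses are not known exactly. Their poses are not given: they have to be found in the camera images.
- jig: Fixed green holding jig, 72 mm wide. Origin at bench level on the centre line of its channel, under the middle of the wire bail; x points along the channel away from its entry, y to the side where the bail is hinged, z up. All 'jig' values are in this frame.
- jig_entry (a point): Mouth of the channel on the plate's top, jig (-99, 0, 14) mm. The two side rails, tops at z = 30 mm, are flared here (68 mm apart) and narrow to a channel 47 mm wide from x = -55 mm to the end stop at x = 80 mm. A nipple that hangs tilted on the rim of the bore goes home when the high side of its top is pressed down with about 8 N.
- plate_top (a point): Point on the top of the jig's flat aluminium plate, jig (0, 0, 14) mm. The plate is 60 mm wide and starts near x = -157 mm, give or take 22. Its one round bore (45 mm wide, 9 mm deep, floor at z = 5 mm) is on the centre line; the plate is adjustable, so the bore's middle may be anywhere from x = -22 to 22 mm: not reported, but seen from above, or felt as the nipple drops in and stops.
- nipple_mid (a point): Centre (half-way up) of the loose steel pipe nipple: cylinder, 42 mm diameter, 75 mm tall, flat black cap on top, about 0.3 kg, z its axis, standing on the plate at the entry (jig x -110 to -80). Centre at jig z = 51.5 mm on the plate, 42.5 mm when home. Pushed high it topples: keep fingertips under 15 mm above the plate, and at about 20 mm/s it drops in by itself.
- bail (a joint): Angle (rad) of the wire bail: 0 upright (dead centre), -0.95 at rest open, leaning to jig +y; positive leans over the channel. It is weighted and falls away from 0 to either side; about 1 N at the bar swings it. On a nipple that is fully home it rests on the top at about 0.56; with none there it would stop at 0.80; a nipple not home blocks it.
- bail_hinge (a point): Middle of the bail's hinge axis, which runs along jig x; jig (0, 30, 40) mm. Two wire legs stand on it at jig x = -56 and 56 mm.
- bail_bar (a point): Middle of the bail's straight top bar, along jig x: 112 mm of 5 mm steel wire, its middle 80 mm inside a round steel weight 10 mm in diameter; 53 mm from the hinge axis. Open at rest it is at about jig y = 73 mm, z = 71 mm.
- can: Bystander: closed pale can, 60 mm in diameter, 85 mm tall, origin at the centre of its underside.
- elbow: Bystander: copper pipe elbow lying flat, about 80 x 80 mm, 31 mm high, origin under it, near its middle.
- union: Bystander: brass pipe union standing, 50 mm in diameter, 42 mm tall, origin at the centre of its underside.
Not all that is in view belongs to the job. Of the things that look like the part that bears nipple_mid, the larger one is meant. There is more than one size of the jig; the job needs the larger.

How it is judged:
By the outcome, as a careful person would: the job done as asked, in the order asked, and still so for the second after the job is handed in, with the robot touching nothing.
It also fails if it takes over 45 s, if anything falls off the work surface, if the arm or the gripper's body presses on something with over 40 N, if the wrist force passes 120 N, or if a joint passes its speed limit or range.

## Robot

A 7-joint arm with a two-finger parallel gripper is mounted at the origin on the work surface. World frame = base frame: x ahead of the robot, y to its left, z up, the work surface at z = 0. Lengths are in m, angles in rad, forces in N, time in s.
With the tool pointing down it reaches from about 0.425 to 0.875 m from the base axis. Payload 4.7 kg.
Tool frame: the origin (TCP) lies midway between the tips of the shut fingers; the grasp point (between the pads) lies 19 mm behind it; x points along the fingers, z is the direction in which the jaws open and shut, and the axes are right-handed (so a half turn about x gives the same grasp; the last joint's range is limited). The gripper opens to 87 mm and grips with 3 to 60 N. Pads are 19 mm wide; open, the fingers measure 117 mm over their backs; the gripper's body (75 mm by 190 mm) begins 51 mm behind the grasp point.
Start: joints at [1.228, 0.321, -0.07, 1.45, 0.023, 1.371, -0.057], TCP at [0.227, -0.609, 0.223] pointing down, gripper open.
Joint ranges: [-2.86, 2.86], [-0.3, 2.09], [-1.38, 1.24], [0.06, 2.45], [-1.56, 4.7], [0.09, 2.05], [-2.69, 2.69]. Speed limits (rad/s): [2.57, 2.57, 3.14, 3.14, 3.14, 3.14, 3.14].

## Interface

Orientations are given as a rotation vector (axis times angle).
In Python, from bench import ctrl gives the robot as it stands.
- The arm moves only by the shell command python3 -m pendant 'ROWS' [OPENING] [FORCE]. ROWS is JSON, a list of rows, each an object with "travel": the shift along the tool's x, y, z in m, a list of three; "twist": the turn about the tool's x in rad. In form: [{"travel": [x, y, z], "twist": twist}, ...]. A call has 1 to 10 rows; each row is the pose to reach, as a shift and turn from the pose measured when the call began, along the tool's axes at that moment; what a row does not reach only later rows make up. A row lasts 1/8 s, in which the tool goes at most 62.5 mm and 10.7 degrees, less where a joint would pass 70% of its speed; a pose out of reach is approached as far as the arm can. A call with a gripper value outside its range is refused whole. OPENING is the opening, from -1 (shut) to 1 (fully open), so that 0 is half open, set as the call begins (- or left out, the last holds). The fingers move at their own pace and stop on an object; FORCE is the grip in N (left out, the last holds). Time passes only in rows, so rows that repeat a pose let the fingers close. It gives the time, the measured TCP pose, the force and the opening at its end, in the units of the state.
- ctrl.get_state(): the state, without advancing time (a new reading comes with each control period).
- ctrl.get_image(name): name is "scene" or "top" or "wrist"; returns the picture (420x560x3 uint8, red, green, blue); there is no depth.
- ctrl.camera_model(name): a dict with "K" (3x3 intrinsics, pixels), "rvec" (rotation vector, rad) and "tvec" (3), from world to camera coordinates, as OpenCV has them; the wrist camera has in their place "T_tool_cam" (4x4, takes a point from camera to tool coordinates, whose origin is the TCP and whose axes are the tool frame's). Camera axes: x right, y down, z forward; pixel columns grow to the right and rows downward; lengths in m; the calibration is good to about 2 mm. A picture is of the moment at which its call begins: read the wrist's pose just before it. camera_model takes no time and is no camera call.
- ctrl.close_job(): hands the job in, once; it reports no verdict.
The state is a dict: "time": time; "joint_positions": joint angles; "qd": joint speeds; "joint_torque": joint torques, N m; "position": TCP position; "tool_rot": TCP orientation; "ft_force": force on the tool from outside, world axes, zero at the start; "torque": the same for the moment, N m; "grip_width": opening from 0.0 (shut) to 1.0 (fully open).
Only numpy, scipy, OpenCV 4.12 (cv2) and the standard library are available. Lean on these libraries where they do the work, as an engineer would, in place of code of your own. Each camera call takes 0.05 s, during which the arm holds its last target.

## Working session

There is one attempt and no reset: what is moved stays moved. The work goes in short steps, Python scripts to look and compute and a shell command to move; the robot and the scene stay as the last step left them, time stands still between calls to the robot, and variables do not carry over. Pictures are saved under pics/ and viewed, and the job is handed in when it is done.

```bash
ls; mkdir -p pics
python3 - <<'E'
from bench import ctrl
import cv2
s=ctrl.get_state(); print({k:s[k] for k in('time','position','tool_rot','ft_force','grip_width')})
for n in('scene','top','wrist'):
    im=ctrl.get_image(n); cv2.imwrite(f'pics/{n}0.png',im[:,:,::-1])
    print(n,ctrl.camera_model(n))
E
```

```text
pics
{'time': 0.0, 'position': array([ 0.2268026 , -0.60855855,  0.22143249]), 'tool_rot': array([ 0.94351758,  1.35884245, -0.94184127]), 'ft_force': array([-0.07971013, -0.02135494,  0.27047816]), 'grip_width': 0.9975782606259842}
scene {'K': array([[535.53345151,   0.        , 268.52089289],
       [  0.        , 535.53345151, 208.90163132],
       [  0.        ,   0.        ,   1.        ]]), 'rvec': array([ 1.81698867,  1.8180786 , -0.64818644]), 'tvec': array([-0.06339638, -0.41423788,  1.51518047])}
top {'K': array([[450.43659501,   0.        , 275.33946808],
       [  0.        , 450.43659501, 209.32332205],
       [  0.        ,   0.        ,   1.        ]]), 'rvec': array([ 2.19988088, -2.14452316,  0.15756057]), 'tvec': array([0.04402046, 0.65592155, 0.86093555])}
wrist {'K': array([[314.00660064,   0.        , 285.92090487],
       [  0.        , 314.00660064, 212.92234356],
       [  0.        ,   0.        ,   1.        ]]), 'T_tool_cam': array([[-2.43046621e-04, -2.83631253e-01,  9.58933394e-01,
        -1.61902414e-01],
       [ 1.72635401e-05, -9.58933423e-01, -2.83631257e-01,
         7.74599913e-02],
       [ 9.99999970e-01, -5.23810335e-05,  2.37962007e-04,
        -5.92063405e-04],
       [ 0.00000000e+00,  0.00000000e+00,  0.00000000e+00,
         1.00000000e+00]])}
```

View pics/scene0.png

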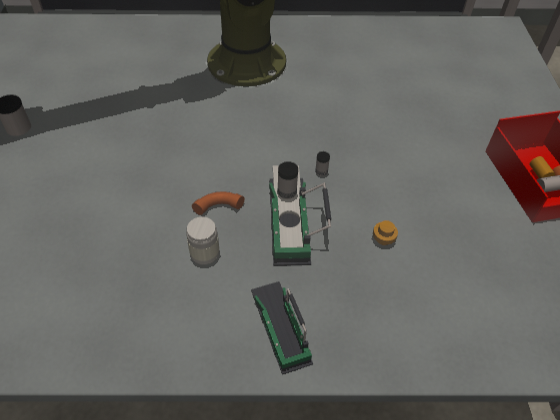

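View pics/top0.png

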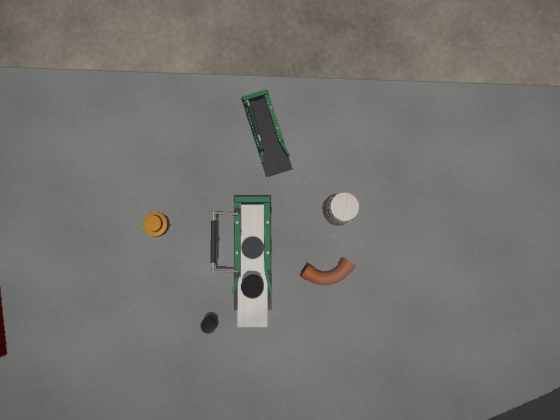

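View pics/wrist0.png

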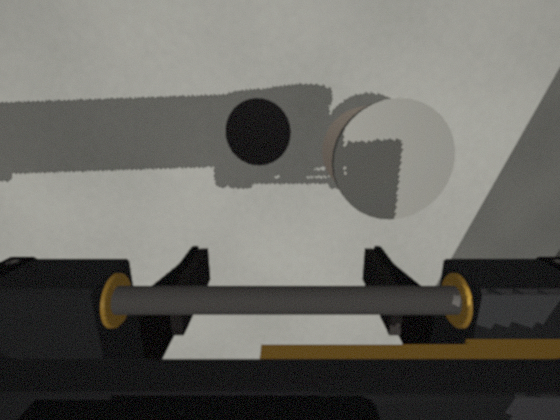

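The scene shows two green jigs: a large one at scene (290,215) / top (253,250), and a small one at scene (282,325) / top (266,135). There are black-capped cylinders at scene (288,178) (standing on the large jig's plate), (323,162) (small) and (12,115) (far off, towards the wrist). I'll measure these next and enlarge the crop.

```bash
cat > h.py <<'E'
import numpy as np, cv2
from scipy.spatial.transform import Rotation as R
from bench import ctrl
def cam(n,st=None):
    m=ctrl.camera_model(n);K=m['K']
    if n=='wrist':
        T=np.eye(4);T[:3,:3]=R.from_rotvec(st['tool_rot']).as_matrix();T[:3,3]=st['position']
        T=T@m['T_tool_cam'];return K,T[:3,:3],T[:3,3]
    Rm=cv2.Rodrigues(m['rvec'])[0];return K,Rm.T,-Rm.T@m['tvec']
def ray(c,uv):
    K,Rw,o=c;d=Rw@np.linalg.solve(K,[uv[0],uv[1],1.]);return o,d
def onz(c,uv,z):
    o,d=ray(c,uv);return o+d*(z-o[2])/d[2]
def proj(c,p):
    K,Rw,o=c;q=K@(Rw.T@(np.asarray(p)-o));return q[:2]/q[2]
E
python3 - <<'E'
from h import *
im=cv2.imread('pics/top0.png');c=cam('top')
print('camera at',c[2])
hsv=cv2.cvtColor(im,cv2.COLOR_BGR2HSV)
g=cv2.inRange(hsv,(60,90,30),(90,255,255))
n,l,s,ce=cv2.connectedComponentsWithStats(g)
for i in range(1,n):
    if s[i][4]>30: print('green',s[i],ce[i])
big=g.copy();big[:185]=0
pts=np.argwhere(big)[:,::-1].astype(np.float32)
r=cv2.minAreaRect(pts);print(r)
for b in cv2.boxPoints(r): print(b,onz(c,b,.03).round(4))
k=cv2.inRange(im,(0,0,0),(40,40,40))
n,l,s,ce=cv2.connectedComponentsWithStats(k)
for i in range(1,n):
    if s[i][4]>60: print('black',s[i],ce[i],onz(c,ce[i],.089).round(4))
print(onz(c,(252,247),.014),onz(c,(252,286),.089),onz(c,(214,242),.07))
cv2.imwrite('pics/top_crop.png',cv2.resize(im[180:340,180:290],None,fx=3.6,fy=3.6,interpolation=cv2.INTER_CUBIC))
si=cv2.imread('pics/scene0.png');cv2.imwrite('pics/scene_crop.png',cv2.resize(si[140:280,180:360],None,fx=4,fy=4,interpolation=cv2.INTER_CUBIC))
E
```

```text
camera at [0.54785473 0.08287209 0.93078908]
green [243  90  46  65 378] [267.48677249 112.66402116]
green [246 108  13  39  86] [252.20930233 127.10465116]
green [235 197  35  55 463] [258.65010799 213.07991361]
green [234 213   6  59 247] [237.10526316 242.72874494]
green [265 253   7  40 136] [267.44117647 269.24264706]
green [233 278   5  15  39] [234.69230769 284.87179487]
((252.0, 244.5), (95.0, 38.0), 90.0)
[233. 197.] [0.6783 0.1465 0.03  ]
[271. 197.] [0.6804 0.0699 0.03  ]
[271. 292.] [0.4913 0.0652 0.03  ]
[233. 292.] [0.4896 0.1399 0.03  ]
black [201 316  16  12  87] [207.77011494 321.33333333] [0.4398 0.1801 0.089 ]
[0.57930101 0.10560224 0.014     ] [0.50509874 0.10159633 0.089     ] [0.58506596 0.17666057 0.07      ]
```

View pics/top_crop.png

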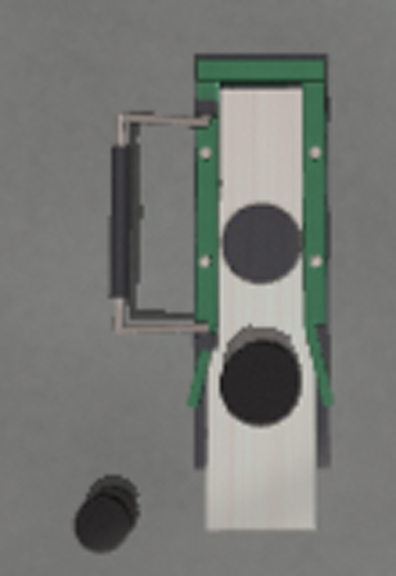

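View pics/scene_crop.png

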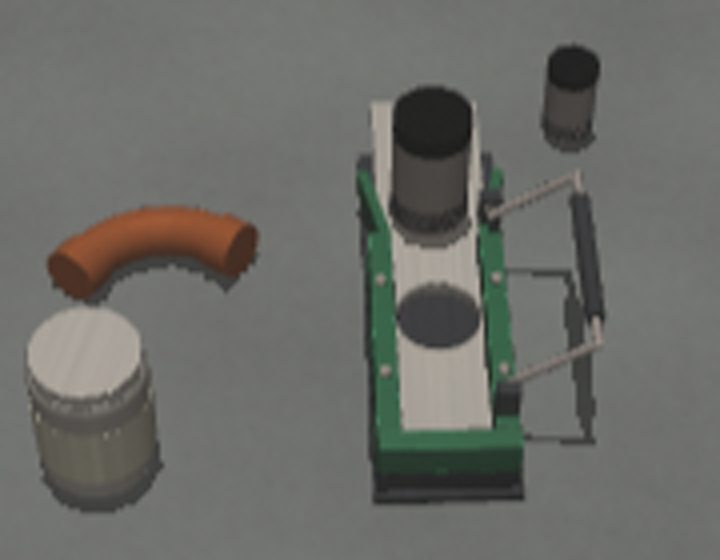

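The crop confirms it. The large jig is the wide one with the pale plate, the bore (top ~252.5,247.5) and the bail on world +y. The nipple is the larger black-capped cylinder, standing on its plate at the entry (top 252,286). The one at (209,323) is thinner and shorter, and the one near the start isn't on the jig. Next I'll work out the jig frame and the tool axes.

Run:
```python
from h import *
c=cam('top');sc=cam('scene')
f=lambda u,v:(180+(u+.5)/3.6-.5,180+(v+.5)/3.6-.5)
# rail screws z=.03
s=[onz(c,f(*p),.03) for p in((206,153),(315,153),(206,261),(315,261))]
A=(s[0]+s[1])/2;B=(s[2]+s[3])/2
print('far mid',A,'near mid',B,'yaw',np.arctan2(*(A-B)[[1,0]]))
lg=[onz(c,f(*p),.04) for p in((208,120),(208,327))];print('legs',lg,'mid',(lg[0]+lg[1])/2)
bar=[onz(c,f(*p),.071) for p in((121,148),(121,298))];print('bar',bar)
stop=[onz(c,f(*p),.03) for p in((197,82),(327,82))];print('stop',stop)
print('bore',onz(c,f(261,243),.014),'nip',onz(c,f(260,383),.089),'plate near',onz(c,f(261,528),.014), 'plate edges',onz(c,f(206,528),.014),onz(c,f(316,528),.014))
# scene checks
g=lambda u,v:(180+(u+.5)/4-.5,140+(v+.5)/4-.5)
print('scene bore',onz(sc,g(439,316),.014),'nip',onz(sc,g(432,122),.089))
st=ctrl.get_state();print(R.from_rotvec(st['tool_rot']).as_matrix().round(4),st['position'])
# fallen cylinder near start
print('other', onz(sc,(12,102),.05))
```

```text
far mid [0.6284345  0.10666603 0.03      ] near mid [0.56856382 0.10487242 0.03      ] yaw 0.02994904681622534
legs [array([0.64503829, 0.13589518, 0.04      ]), array([0.53193912, 0.13207479, 0.04      ])] mid [0.5884887  0.13398499 0.04      ]
bar [array([0.62548034, 0.17959405, 0.071     ]), array([0.54650223, 0.17642816, 0.071     ])]
stop [array([0.66733231, 0.14334956, 0.03      ]), array([0.66933611, 0.07067043, 0.03      ])]
bore [0.57902735 0.10531264 0.014     ] nip [0.5050425  0.10185043 0.089     ] plate near [0.42230678 0.10062215 0.014     ] plate edges [0.42169902 0.13090371 0.014     ] [0.42291566 0.0702851  0.014     ]
scene bore [0.57632451 0.10629411 0.014     ] nip [0.5059646  0.10169203 0.089     ]
[[-6.000e-04  9.370e-01  3.493e-01]
 [ 1.300e-03  3.493e-01 -9.370e-01]
 [-1.000e+00 -1.000e-04 -1.500e-03]] [ 0.22683694 -0.60868168  0.22171353]
other [ 0.2400347  -0.56943457  0.05      ]
```

Jig frame: origin ≈ (0.588, 0.1055), yaw ≈ 0.033. Bore at jig x ≈ -9, nipple at ≈ -83. The plan is to push from behind with the jaws across the channel, leaving a gap of about 10 mm so the finger edges keep the nipple centred.

```bash
python3 -m pendant '[{"travel":[0,0.04,-0.03],"twist":0.05},{"travel":[0,0.085,-0.06],"twist":0.1},{"travel":[0,0.13,-0.093],"twist":0.16},{"travel":[0,0.175,-0.125],"twist":0.22},{"travel":[0,0.22,-0.157],"twist":0.28},{"travel":[0,0.265,-0.189],"twist":0.323},{"travel":[0,0.31,-0.221],"twist":0.323},{"travel":[0,0.353,-0.252],"twist":0.323},{"travel":[0,0.353,-0.252],"twist":0.323}]' -0.77 20
python3 - <<'E'
from h import *
st=ctrl.get_state();M=R.from_rotvec(st['tool_rot']).as_matrix();print(M.round(4),st['position'],st['grip_width'])
print('to target',M.T@(np.array([.455,.1011,.2])-st['position']))
E
```

```text
time: 1.27
position: [0.4722, -0.2439, 0.2221]
tool_rot: [1.18, 1.231, -1.176]
ft_force: [-0.5, -0.6, -0.9]
grip_width: 0.132
[[ 4.000e-04  9.991e-01  4.310e-02]
 [ 3.200e-03  4.310e-02 -9.991e-01]
 [-1.000e+00  6.000e-04 -3.100e-03]] [ 0.47223714 -0.24390593  0.22207716] 0.13218563724641674
to target [ 0.02316018 -0.00237319 -0.34535719]
```

```bash
python3 -m pendant '[{"travel":[0,0,-0.045],"twist":0},{"travel":[0,0,-0.09],"twist":0},{"travel":[0,0,-0.14],"twist":0},{"travel":[0,-0.001,-0.19],"twist":0},{"travel":[0,-0.002,-0.24],"twist":-0.01},{"travel":[0.01,-0.002,-0.29],"twist":-0.01},{"travel":[0.023,-0.002,-0.33],"twist":-0.01},{"travel":[0.04,-0.002,-0.3455],"twist":-0.01},{"travel":[0.06,-0.002,-0.3455],"twist":-0.01},{"travel":[0.06,-0.002,-0.3455],"twist":-0.01}]'
python3 - <<'E'
from h import *
st=ctrl.get_state();M=R.from_rotvec(st['tool_rot']).as_matrix();print(M.round(4),st['position'],st['ft_force'])
im=ctrl.get_image('wrist');cv2.imwrite('pics/w1.png',im[:,:,::-1])
im=ctrl.get_image('scene');cv2.imwrite('pics/s1.png',cv2.resize(im[100:290,160:400,::-1],None,fx=3,fy=3,interpolation=cv2.INTER_CUBIC))
E
```

```text
time: 2.52
position: [0.4542, 0.1003, 0.1618]
tool_rot: [1.171, 1.238, -1.171]
ft_force: [1.1, 0.0, -0.0]
grip_width: 0.114
[[-0.003   0.9986  0.0524]
 [ 0.0026  0.0524 -0.9986]
 [-1.     -0.0028 -0.0028]] [0.45417069 0.10034596 0.16179299] [ 1.05409115  0.03671154 -0.0123756 ]
```

View pics/w1.png

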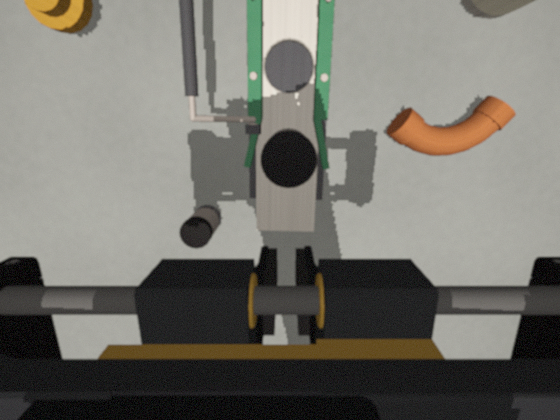

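View pics/s1.png

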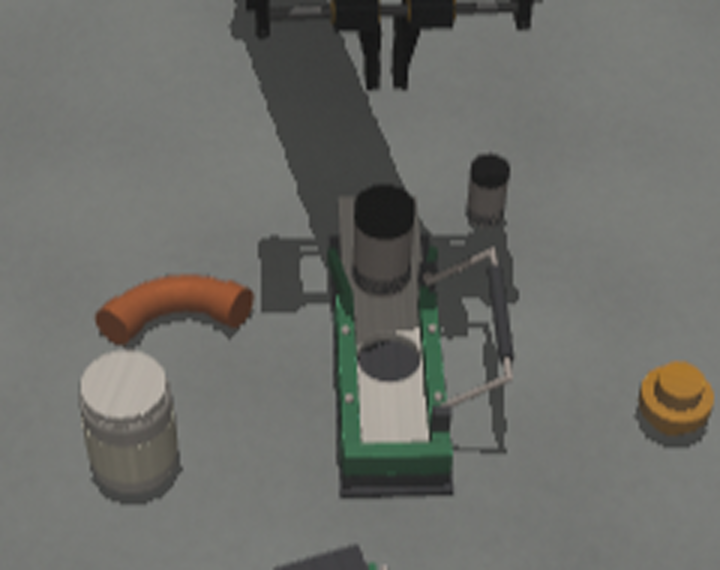

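Run:
```python
from h import *
st=ctrl.get_state();c=cam('wrist',st)
im=cv2.imread('pics/w1.png')
hsv=cv2.cvtColor(im,cv2.COLOR_BGR2HSV)
def blob(roi,lo,hi):
    x0,y0,x1,y1=roi;k=cv2.inRange(im[y0:y1,x0:x1],lo,hi)
    n,l,s,ce=cv2.connectedComponentsWithStats(k);i=1+s[1:,4].argmax();cn=cv2.findContours((l==i).astype('u1') if 0 else (l==i).astype(np.uint8),0,1)[0][0]
    e=cv2.fitEllipse(cn);return np.array(e[0])+[x0,y0],e[1]
n,_s=blob((255,120,325,195),(0,0,0),(28,28,28));print('nip',n,_s,onz(c,n,.089))
print('bore',onz(c,(289,66),.014),'plate end',onz(c,(257,230),.014),onz(c,(315,230),.014))
print('screws',onz(c,(253,75),.03),onz(c,(325,77),.03),onz(c,(263,0),.03),onz(c,(319,0),.03))
M=R.from_rotvec(st['tool_rot']).as_matrix()
print('tool delta to start', M.T@(np.array([.455,.1009,.024])-st['position']))
```

```text
nip [288.32183838 159.26839828] (50.843135833740234, 52.058372497558594) [0.50489947 0.10194503 0.089     ]
bore [0.58011411 0.10504631 0.014     ] plate end [0.42065245 0.13003244 0.014     ] [0.42386738 0.06915399 0.014     ]
screws [0.56892166 0.13586474 0.03      ] [0.57053528 0.07327244 0.03      ] [0.62596179 0.1289484  0.03      ] [0.62829058 0.08322546 0.03      ]
tool delta to start [ 1.39531741e-01 -7.28239437e-04  8.52627827e-05]
```

```bash
python3 -m pendant '[{"travel":[0.03,0,0],"twist":0.018},{"travel":[0.06,0,0],"twist":0.018},{"travel":[0.09,0,0],"twist":0.018},{"travel":[0.115,0,0],"twist":0.018},{"travel":[0.13,0,0],"twist":0.018},{"travel":[0.138,0,0],"twist":0.018},{"travel":[0.138,0,0],"twist":0.018}]'
python3 - <<'E'
from h import *
st=ctrl.get_state();M=R.from_rotvec(st['tool_rot']).as_matrix();print(M.round(4),st['position'],st['ft_force'])
for xx in (.49,.52,.548): print(xx,(M.T@(np.array([xx,.1052+.034*(xx-.582),.0235])-st['position'])).round(4))
E
```

```text
time: 3.5
position: [0.456, 0.101, 0.0258]
tool_rot: [1.187, 1.227, -1.182]
ft_force: [0.1, 0.1, 0.9]
grip_width: 0.118
[[ 7.000e-04  9.994e-01  3.360e-02]
 [ 3.200e-03  3.360e-02 -9.994e-01]
 [-1.000e+00  8.000e-04 -3.200e-03]] [0.45602172 0.10098205 0.02575017] [0.07487952 0.06275902 0.93704428]
0.49 [0.0023 0.034  0.0001]
0.52 [0.0023 0.064  0.    ]
0.548 [0.0023 0.092  0.    ]
```

```bash
python3 -m pendant '[{"travel":[0.002,0.007,0],"twist":0},{"travel":[0.002,0.012,0],"twist":0},{"travel":[0.002,0.0145,0],"twist":0},{"travel":[0.002,0.017,0],"twist":0},{"travel":[0.002,0.0195,0],"twist":0},{"travel":[0.002,0.022,0],"twist":0},{"travel":[0.002,0.0245,0],"twist":0},{"travel":[0.002,0.027,0],"twist":0},{"travel":[0.002,0.0295,0],"twist":0},{"travel":[0.002,0.032,0],"twist":0}]'
python3 - <<'E'
from h import *
st=ctrl.get_state();print(st['position'],st['ft_force'],st['grip_width'])
im=ctrl.get_image('scene');cv2.imwrite('pics/s2.png',cv2.resize(im[100:290,160:400,::-1],None,fx=3,fy=3,interpolation=cv2.INTER_CUBIC))
im=ctrl.get_image('wrist');cv2.imwrite('pics/w2.png',im[:,:,::-1])
E
```

```text
time: 4.75
position: [0.4858, 0.102, 0.0235]
tool_rot: [1.184, 1.229, -1.186]
ft_force: [-5.8, 0.3, 5.7]
grip_width: 0.114
[0.48581554 0.10202819 0.0234618 ] [-5.82162405  0.34575243  5.65710144] 0.11443192336795367
```

View pics/s2.png

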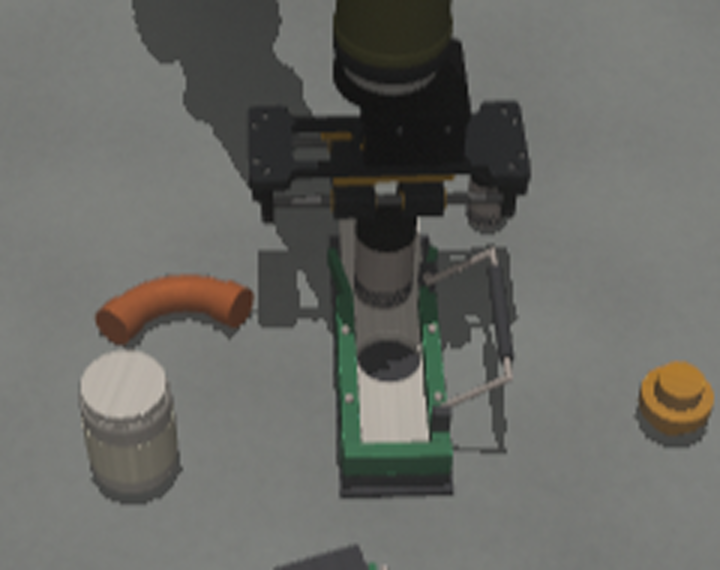

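View pics/w2.png

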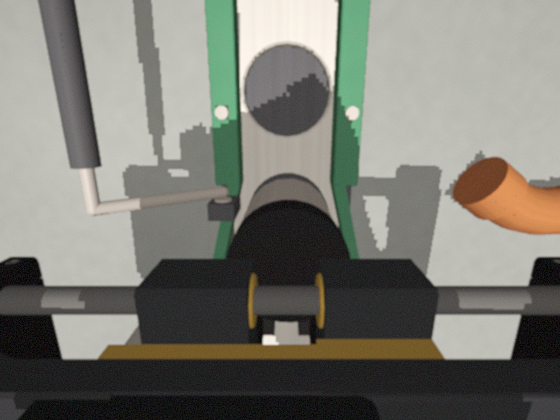

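Run:
```python
from h import *
st=ctrl.get_state();print(st['time'],st['position'],st['ft_force'],st['torque'])
c=cam('wrist',st)
im=cv2.imread('pics/w2.png')
# front edge of cap: black (289,200)
col=im[150:262,288].mean(1);print(col.round().astype(int)[20:70])
cv2.imwrite('pics/w2c.png',cv2.resize(im[150:300,200:380],None,fx=4,fy=4,interpolation=cv2.INTER_CUBIC))
si=cv2.imread('pics/s2.png');cv2.imwrite('pics/s2c.png',cv2.resize(si[150:400,260:500],None,fx=2.4,fy=2.4,interpolation=cv2.INTER_CUBIC))
```

```text
4.85 [0.48657382 0.10211722 0.02343706] [-3.96460139  0.19680963  3.39640726] [-0.00495753  0.90588744  0.00260671]
[165 160 140 101  73  59  61  60  81  97 106 108 104 105 107 105 111 107
 104 111 110 108 106 102 107 109 106 108 105  82  48  29  25  25  26  19
  26  24  26  29  26  31  33  22  28  29  25  21  32  28]
```

View pics/w2c.png

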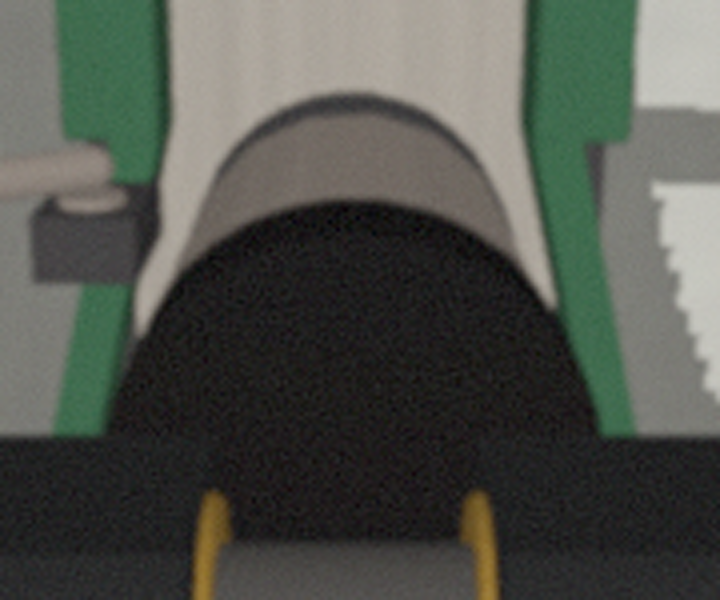

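View pics/s2c.png

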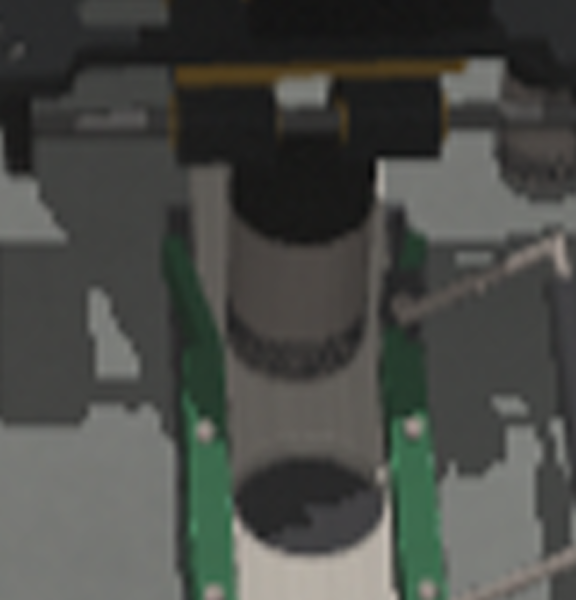

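Run:
```python
from h import *
st=ctrl.get_state();c=cam('wrist',st)
print('cap front',onz(c,(288,200),.089),'base front',onz(c,(288,173.5),.014))
# cap visible circle width: edges at row 200+? 
im=cv2.imread('pics/w2.png');
k=cv2.inRange(im[195:258,210:370],(0,0,0),(45,45,45))
for r in (230,240,250):
    x=np.where(k[r-195]>0)[0]+210; print(r,x.min(),x.max(),onz(c,(x.min(),r),.089)[:2],onz(c,(x.max(),r),.089)[:2])
```

```text
cap front [0.53980233 0.10348591 0.089     ] base front [0.53575367 0.10304707 0.014     ]
230 239 339 [0.52921034 0.11904035] [0.53033801 0.0865775 ]
240 233 343 [0.52565816 0.12103957] [0.52691386 0.08498199]
250 228 347 [0.52204724 0.122747  ] [0.52342259 0.0833552 ]
```

The static force on the tool, (-4, 0, +3.4) N, is larger than sliding friction alone should give. The wrist view also hints at a slight tilt: cap front at x=0.5398 against base front at 0.5358. I'll back off a few mm and recheck.

```bash
python3 -m pendant '[{"travel":[0,-0.003,0],"twist":0},{"travel":[0,-0.007,0],"twist":0},{"travel":[0,-0.007,0],"twist":0}]'
python3 - <<'E'
from h import *
st=ctrl.get_state();print(st['position'],st['ft_force'],st['torque'])
im=ctrl.get_image('wrist')[:,:,::-1];cv2.imwrite('pics/w3.png',im);c=cam('wrist',st)
cv2.imwrite('pics/w3c.png',cv2.resize(im[130:300,200:380],None,fx=3.5,fy=3.5,interpolation=cv2.INTER_CUBIC))
col=im[:,288].mean(1);print(list(enumerate(col.round().astype(int)))[140:215])
E
```

```text
time: 5.22
position: [0.4795, 0.1018, 0.0235]
tool_rot: [1.185, 1.228, -1.184]
ft_force: [0.5, -0.1, 0.5]
grip_width: 0.112
[0.47952121 0.10175842 0.02348698] [ 0.45829689 -0.05489233  0.53084021] [ 0.07354853 -0.01005814 -0.01859357]
[(140, np.int64(166)), (141, np.int64(166)), (142, np.int64(167)), (143, np.int64(163)), (144, np.int64(164)), (145, np.int64(166)), (146, np.int64(165)), (147, np.int64(167)), (148, np.int64(164)), (149, np.int64(165)), (150, np.int64(165)), (151, np.int64(166)), (152, np.int64(165)), (153, np.int64(166)), (154, np.int64(164)), (155, np.int64(168)), (156, np.int64(167)), (157, np.int64(168)), (158, np.int64(160)), (159, np.int64(140)), (160, np.int64(96)), (161, np.int64(65)), (162, np.int64(61)), (163, np.int64(72)), (164, np.int64(94)), (165, np.int64(105)), (166, np.int64(108)), (167, np.int64(106)), (168, np.int64(112)), (169, np.int64(107)), (170, np.int64(106)), (171, np.int64(109)), (172, np.int64(107)), (173, np.int64(108)), (174, np.int64(108)), (175, np.int64(108)), (176, np.int64(107)), (177, np.int64(103)), (178, np.int64(105)), (179, np.int64(95)), (180, np.int64(70)), (181, np.int64(40)), (182, np.int64(13)), (183, np.int64(16)), (184, np.int64(21)), (185, np.int64(26)), (186, np.int64(28)), (187, np.int64(31)), (188, np.int64(25)), (189, np.int64(30)), (190, np.int64(35)), (191, np.int64(34)), (192, np.int64(32)), (193, np.int64(26)), (194, np.int64(31)), (195, np.int64(30)), (196, np.int64(32)), (197, np.int64(32)), (198, np.int64(21)), (199, np.int64(32)), (200, np.int64(32)), (201, np.int64(29)), (202, np.int64(30)), (203, np.int64(37)), (204, np.int64(28)), (205, np.int64(27)), (206, np.int64(26)), (207, np.int64(28)), (208, np.int64(34)), (209, np.int64(18)), (210, np.int64(29)), (211, np.int64(21)), (212, np.int64(27)), (213, np.int64(32)), (214, np.int64(26))]
```

View pics/w3c.png

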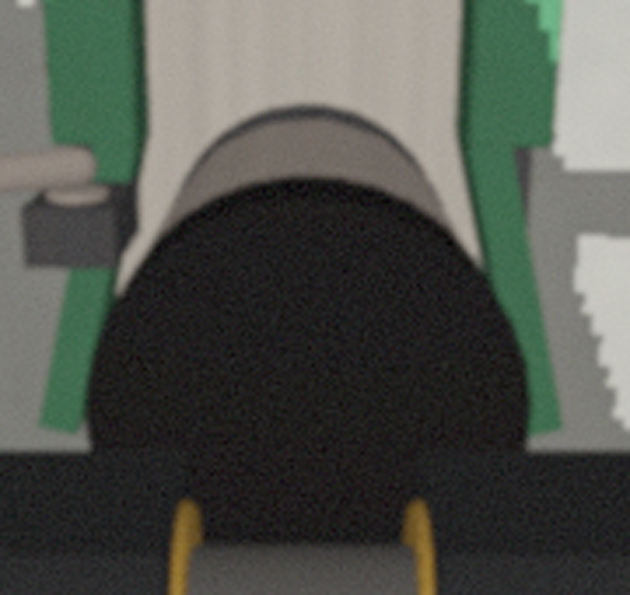

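Run:
```python
from h import *
st=ctrl.get_state();c=cam('wrist',st)
print('cap front',onz(c,(288,180.5),.089),'base front',onz(c,(288,160),.014))
```

```text
cap front [0.53914937 0.10336033 0.089     ] base front [0.5362951  0.10295411 0.014     ]
```

After backing off, cap front is 0.5391 and base front 0.5363, so the same offset shows up with no contact. That makes it measurement bias: the nipple is upright and moved about 13 mm. The vertical force probably came from the fingers still sinking as they touched. I'll push again at constant height.

```bash
python3 -m pendant '[{"travel":[0,0.0025,0],"twist":0},{"travel":[0,0.005,0],"twist":0},{"travel":[0,0.0075,0],"twist":0},{"travel":[0,0.01,0],"twist":0},{"travel":[0,0.0125,0],"twist":0},{"travel":[0,0.015,0],"twist":0}]'
python3 - <<'E'
from h import *
st=ctrl.get_state();print(st['position'],st['ft_force'],st['torque'])
im=ctrl.get_image('wrist')[:,:,::-1];cv2.imwrite('pics/w4.png',im);c=cam('wrist',st)
col=im[:,288].mean(1).astype(int)
b=[i for i in range(120,230) if col[i]<115][0]; k=[i for i in range(120,255) if col[i]<70 and col[i+6]<50][0];print(b,k,onz(c,(288,k),.089),onz(c,(288,b),.014))
cv2.imwrite('pics/w4c.png',cv2.resize(im[130:300,200:380],None,fx=3.5,fy=3.5,interpolation=cv2.INTER_CUBIC))
E
```

```text
time: 6.02
position: [0.4919, 0.1022, 0.0234]
tool_rot: [1.181, 1.232, -1.189]
ft_force: [-7.2, 0.5, 5.3]
grip_width: 0.113
[0.49185449 0.10217814 0.02339644] [-7.19711505  0.51570936  5.299905  ] [-0.10333057  1.31951253 -0.03461816]
120 200 [0.54552361 0.10370631 0.089     ] [0.56909495 0.10413589 0.014     ]
```

View pics/w4c.png

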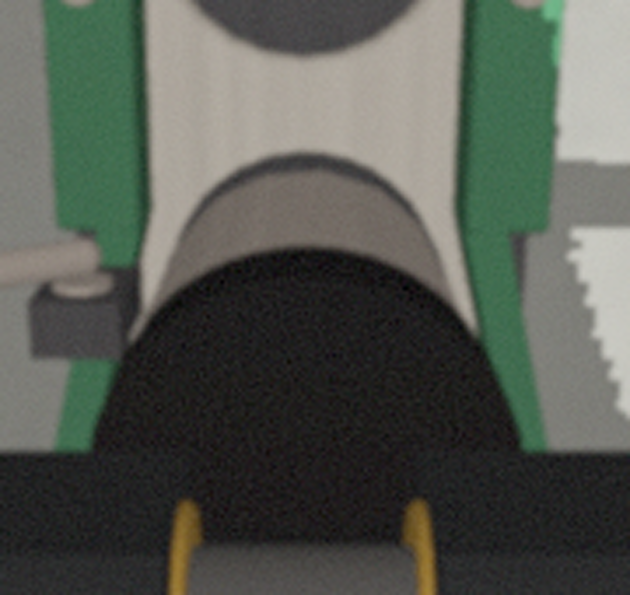

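The force is again (-7, 0, +5) N with a small lean (~1°). Either the gripper body is brushing the cap (only ~4 mm nominal clearance) or finger friction is holding the nipple down. I'll back off, raise to about 13 mm above the plate (still under 15) and push again.

```bash
python3 -m pendant '[{"travel":[0,-0.003,0],"twist":0},{"travel":[-0.0035,-0.004,0],"twist":0},{"travel":[-0.0035,-0.004,0],"twist":0}]'
python3 - <<'E'
from h import *
st=ctrl.get_state();print(st['position'],st['ft_force'],st['torque'])
E
python3 -m pendant '[{"travel":[0,0.0025,0],"twist":0},{"travel":[0,0.005,0],"twist":0},{"travel":[0,0.0075,0],"twist":0},{"travel":[0,0.01,0],"twist":0}]'
python3 - <<'E'
from h import *
st=ctrl.get_state();print(st['position'],st['ft_force'],st['torque'])
im=ctrl.get_image('wrist')[:,:,::-1];cv2.imwrite('pics/w5.png',im);c=cam('wrist',st)
col=im[:,288].mean(1).astype(int);print(list(zip(range(150,210),col[150:210])))
im=ctrl.get_image('scene')[:,:,::-1]
cv2.imwrite('pics/s5c.png',cv2.resize(im[130:250,230:350],None,fx=5,fy=5,interpolation=cv2.INTER_CUBIC))
E
```

```text
time: 6.45
position: [0.4895, 0.1021, 0.0273]
tool_rot: [1.183, 1.23, -1.187]
ft_force: [0.3, 0.1, -0.2]
grip_width: 0.116
[0.48951213 0.10214103 0.02731616] [ 0.32682481  0.07908454 -0.24891747] [ 0.04975415 -0.03406487 -0.02435159]
time: 6.95
position: [0.4974, 0.1024, 0.0269]
tool_rot: [1.18, 1.232, -1.19]
ft_force: [-7.4, 0.6, 6.0]
grip_width: 0.111
[0.49744734 0.10241413 0.02690835] [-7.37040527  0.61311049  5.99281478] [-0.09929623  1.30481938  0.01494424]
[(150, np.int64(74)), (151, np.int64(75)), (152, np.int64(70)), (153, np.int64(72)), (154, np.int64(92)), (155, np.int64(121)), (156, np.int64(140)), (157, np.int64(155)), (158, np.int64(163)), (159, np.int64(164)), (160, np.int64(165)), (161, np.int64(165)), (162, np.int64(164)), (163, np.int64(166)), (164, np.int64(163)), (165, np.int64(166)), (166, np.int64(167)), (167, np.int64(165)), (168, np.int64(167)), (169, np.int64(165)), (170, np.int64(164)), (171, np.int64(151)), (172, np.int64(117)), (173, np.int64(82)), (174, np.int64(59)), (175, np.int64(61)), (176, np.int64(62)), (177, np.int64(87)), (178, np.int64(97)), (179, np.int64(106)), (180, np.int64(111)), (181, np.int64(112)), (182, np.int64(109)), (183, np.int64(106)), (184, np.int64(111)), (185, np.int64(102)), (186, np.int64(109)), (187, np.int64(109)), (188, np.int64(107)), (189, np.int64(108)), (190, np.int64(108)), (191, np.int64(107)), (192, np.int64(105)), (193, np.int64(110)), (194, np.int64(106)), (195, np.int64(112)), (196, np.int64(107)), (197, np.int64(95)), (198, np.int64(72)), (199, np.int64(34)), (200, np.int64(17)), (201, np.int64(18)), (202, np.int64(15)), (203, np.int64(28)), (204, np.int64(23)), (205, np.int64(21)), (206, np.int64(27)), (207, np.int64(28)), (208, np.int64(32)), (209, np.int64(28))]
```

View pics/s5c.png

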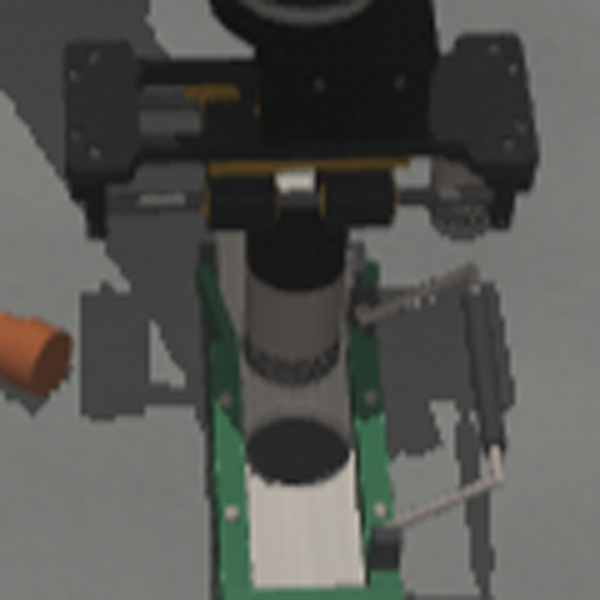

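The force pattern is the same at both heights, so this is plain friction and the body isn't touching. The nipple slides upright. I'll carry on at the lower height.

```bash
python3 -m pendant '[{"travel":[0,-0.004,0],"twist":0},{"travel":[0.003,-0.004,0],"twist":0},{"travel":[0.003,-0.0015,0],"twist":0},{"travel":[0.003,0.001,0],"twist":0},{"travel":[0.003,0.0035,0],"twist":0},{"travel":[0.003,0.006,0],"twist":0},{"travel":[0.003,0.0085,0],"twist":0},{"travel":[0.003,0.011,0],"twist":0},{"travel":[0.003,0.0135,0],"twist":0},{"travel":[0.003,0.016,0],"twist":0}]'
python3 - <<'E'
from h import *
st=ctrl.get_state();M=R.from_rotvec(st['tool_rot']).as_matrix();print(M.round(4),st['torque'])
im=ctrl.get_image('wrist')[:,:,::-1];cv2.imwrite('pics/w6.png',im)
E
```

```text
time: 8.3
position: [0.5116, 0.1031, 0.0237]
tool_rot: [1.177, 1.235, -1.194]
ft_force: [-8.1, -0.7, 8.7]
grip_width: 0.117
[[-1.350e-02  9.993e-01  3.450e-02]
 [-3.000e-04  3.450e-02 -9.994e-01]
 [-9.999e-01 -1.350e-02 -1.000e-04]] [-0.07388891  1.66312017 -0.0321265 ]
```

View pics/w6.png

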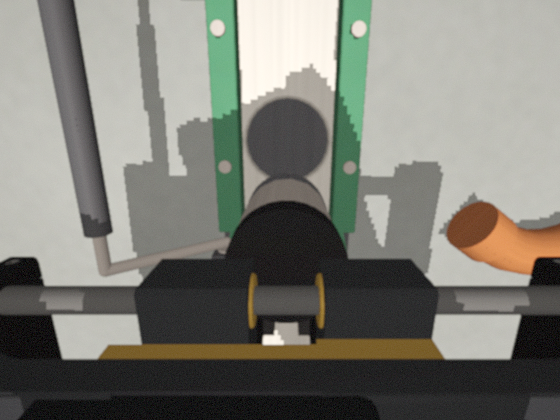

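The tool pitches back about 0.8° under load, which drags the tips down and adds downward friction. I'll release, then push with a slight rise (0.2–0.3 mm per row) so the fingers don't bear down on the nipple.

```bash
python3 -m pendant '[{"travel":[0.0005,-0.004,0],"twist":0},{"travel":[0.001,-0.005,0],"twist":0},{"travel":[0.001,-0.005,0],"twist":0}]'
python3 -m pendant '[{"travel":[0,0.0025,0],"twist":0},{"travel":[-0.0003,0.005,0],"twist":0},{"travel":[-0.0006,0.0075,0],"twist":0},{"travel":[-0.0009,0.01,0],"twist":0},{"travel":[-0.0012,0.0125,0],"twist":0},{"travel":[-0.0015,0.015,0],"twist":0}]'
python3 - <<'E'
from h import *
st=ctrl.get_state();M=R.from_rotvec(st['tool_rot']).as_matrix();print(M.round(4),st['ft_force'],st['torque'])
E
```

```text
time: 8.72
position: [0.5074, 0.1029, 0.0228]
tool_rot: [1.178, 1.234, -1.193]
ft_force: [0.6, -0.2, -0.4]
grip_width: 0.117
time: 9.48
position: [0.5224, 0.1033, 0.0239]
tool_rot: [1.178, 1.235, -1.193]
ft_force: [-2.7, 0.5, -0.0]
grip_width: 0.115
[[-1.260e-02  9.993e-01  3.420e-02]
 [ 1.000e-04  3.420e-02 -9.994e-01]
 [-9.999e-01 -1.260e-02 -5.000e-04]] [-2.72670622  0.53038865 -0.00613239] [-0.04505682  0.59412579  0.0184602 ]
```

```bash
python3 -m pendant '[{"travel":[-0.0003,0.0025,0],"twist":0},{"travel":[-0.0006,0.005,0],"twist":0},{"travel":[-0.001,0.0075,0],"twist":0},{"travel":[-0.0013,0.01,0],"twist":0},{"travel":[-0.0016,0.0125,0],"twist":0},{"travel":[-0.0019,0.015,0],"twist":0},{"travel":[-0.0022,0.0175,0],"twist":0},{"travel":[-0.0025,0.02,0],"twist":0},{"travel":[-0.0028,0.0225,0],"twist":0},{"travel":[-0.003,0.025,0],"twist":0}]'
python3 - <<'E'
from h import *
st=ctrl.get_state();M=R.from_rotvec(st['tool_rot']).as_matrix();print(M[:,0].round(4),st['ft_force'],st['torque'])
im=ctrl.get_image('wrist')[:,:,::-1];cv2.imwrite('pics/w7.png',im)
im=ctrl.get_image('scene')[:,:,::-1]
cv2.imwrite('pics/s7c.png',cv2.resize(im[130:270,230:370],None,fx=4.2,fy=4.2,interpolation=cv2.INTER_CUBIC))
E
```

```text
time: 10.72
position: [0.547, 0.1042, 0.0263]
tool_rot: [1.178, 1.235, -1.194]
ft_force: [-2.9, -0.7, 2.3]
grip_width: 0.122
[-0.0137  0.     -0.9999] [-2.88809706 -0.73263799  2.30960972] [0.07867514 0.89531865 0.03817904]
```

View pics/w7.png

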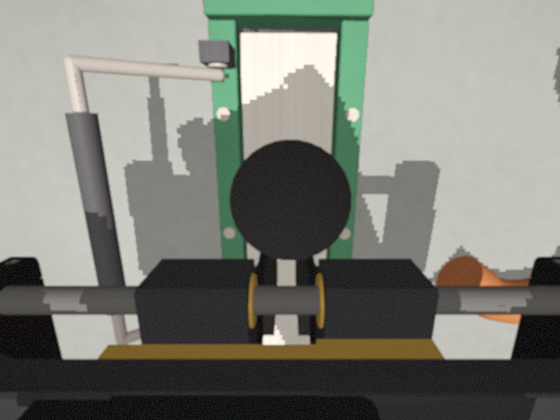

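View pics/s7c.png

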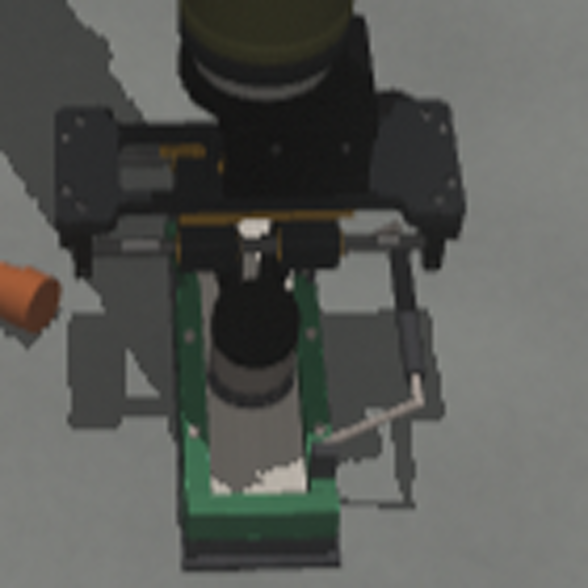

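The nipple has reached the bore and leans forward. Its full cap is visible at wrist (291,200) and its front has dropped in. I'll measure the cap.

Run:
```python
from h import *
st=ctrl.get_state();c=cam('wrist',st);sc=cam('scene')
im=cv2.imread('pics/w7.png')
k=cv2.inRange(im,(0,0,0),(45,45,45));k[256:]=0;k[:130]=0;k[:,:225]=0;k[:,360:]=0
cn=max(cv2.findContours(k,0,1)[0],key=cv2.contourArea);e=cv2.fitEllipse(cn);print(e)
px=[q[0] for q in cn if q[0][1]<240]; e2=cv2.fitEllipseDirect(np.array(px));print(e2)
for z in(.08,.085,.089): print(z,onz(c,e2[0],z))
# scene: cap circle ellipse
s=cv2.imread('pics/s7c.png');cap=((256+.5)/4.2-.5+230,(322+.5)/4.2-.5+130);print(cap,[onz(sc,cap,z) for z in(.08,.085,.089)])
# triangulate
A=[];b=[]
for cc,uv in((c,e2[0]),(sc,cap)):
    o,d=ray(cc,uv);d/=np.linalg.norm(d);P=np.eye(3)-np.outer(d,d);A.append(P);b.append(P@o)
x,*_=np.linalg.lstsq(np.vstack(A),np.hstack(b),rcond=None);print('tri cap centre',x)
print('plate cams: predicted home cap', proj(c,(.58,.1052,.080)),proj(sc,(.58,.1052,.080)))
```

```text
((290.1560974121094, 198.7745361328125), (114.72225189208984, 118.71267700195312), 89.64464569091797)
((290.21875, 199.36578369140625), (116.36754608154297, 118.10725402832031), 98.02407836914062)
0.08 [0.59866757 0.10478313 0.08      ]
0.085 [0.59997933 0.10489678 0.085     ]
0.089 [0.60102874 0.1049877  0.089     ]
(290.57142857142856, 206.28571428571428) [array([0.5974637 , 0.10562568, 0.08      ]), array([0.60165629, 0.10530862, 0.085     ]), array([0.60501037, 0.10505496, 0.089     ])]
tri cap centre [0.59932323 0.10515858 0.0822952 ]
plate cams: predicted home cap [287.16555065 248.12982926] [290.11519632 199.67292541]
```

The cap centre triangulates to (0.599, 0.105, 0.082). It hangs tilted about 15° forward, with the rear of the base on the rim. I'll back off the fingers, rise, and press down on the rear high side of the cap as the task notes suggest.

```bash
python3 -m pendant '[{"travel":[0,-0.006,0],"twist":0},{"travel":[0,-0.014,0],"twist":0},{"travel":[0,-0.022,0],"twist":0},{"travel":[-0.01,-0.03,0],"twist":0},{"travel":[-0.04,-0.03,0],"twist":0},{"travel":[-0.08,-0.03,0],"twist":0},{"travel":[-0.10,-0.03,0],"twist":0},{"travel":[-0.10,-0.03,0],"twist":0}]' -1
python3 - <<'E'
from h import *
st=ctrl.get_state();M=R.from_rotvec(st['tool_rot']).as_matrix();print(M.round(4),st['position'],st['ft_force'],st['torque'])
im=ctrl.get_image('wrist')[:,:,::-1];cv2.imwrite('pics/w8.png',im)
im=ctrl.get_image('scene')[:,:,::-1]
cv2.imwrite('pics/s8c.png',cv2.resize(im[130:270,230:370],None,fx=4.2,fy=4.2,interpolation=cv2.INTER_CUBIC))
E
```

```text
time: 11.82
position: [0.52, 0.1034, 0.1289]
tool_rot: [1.18, 1.231, -1.19]
ft_force: [-0.2, 0.6, 0.2]
grip_width: 0.005
[[-8.100e-03  9.994e-01  3.410e-02]
 [-1.000e-04  3.410e-02 -9.994e-01]
 [-1.000e+00 -8.100e-03 -2.000e-04]] [0.52004702 0.10341145 0.12886249] [-0.1860936   0.55113025  0.21688786] [-0.0026933   0.01406009  0.01138163]
```

View pics/w8.png

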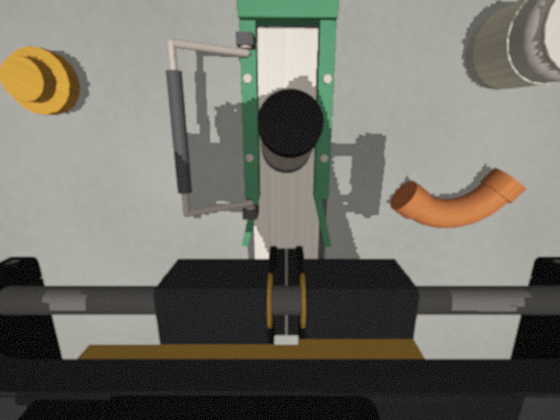

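View pics/s8c.png

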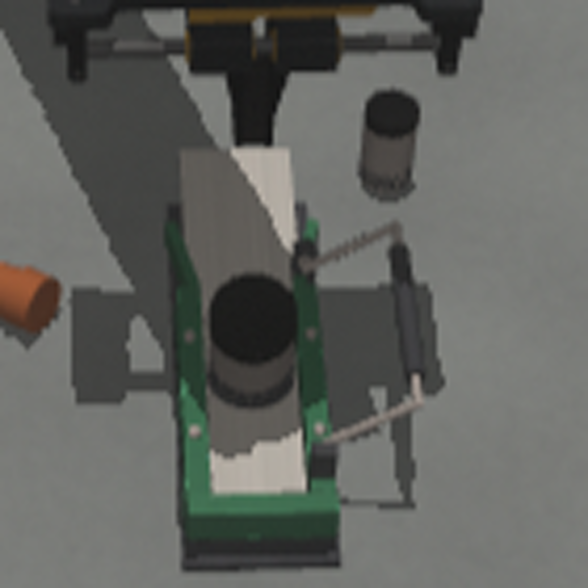

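Run:
```python
from h import *
st=ctrl.get_state();c=cam('wrist',st);sc=cam('scene')
im=cv2.imread('pics/w8.png')
k=cv2.inRange(im,(0,0,0),(40,40,40));k[165:]=0;k[:80]=0;k[:,:250]=0;k[:,330:]=0
cn=max(cv2.findContours(k,0,1)[0],key=cv2.contourArea);e=cv2.fitEllipse(cn);print(e)
s=cv2.imread('pics/s8c.png');k=cv2.inRange(s,(0,0,0),(40,40,40));k[380:]=0;k[:260]=0;k[:,:200]=0;k[:,305:]=0
cn=max(cv2.findContours(k,0,1)[0],key=cv2.contourArea);es=cv2.fitEllipse(cn);print(es)
cap=((es[0][0]+.5)/4.2-.5+230,(es[0][1]+.5)/4.2-.5+130)
A=[];b=[]
for cc,uv in((c,e[0]),(sc,cap)):
    o,d=ray(cc,uv);d/=np.linalg.norm(d);P=np.eye(3)-np.outer(d,d);A.append(P);b.append(P@o)
x,*_=np.linalg.lstsq(np.vstack(A),np.hstack(b),rcond=None);print('tri cap centre',x)
print(onz(c,e[0],.08),onz(c,e[0],.084),onz(sc,cap,.08),onz(sc,cap,.084))
M=R.from_rotvec(st['tool_rot']).as_matrix()
print(M.T@(np.array([.577,.105,.095])-st['position']))
```

```text
((289.9638977050781, 123.05188751220703), (63.344886779785156, 66.55660247802734), 9.014613151550293)
((253.33383178710938, 319.5116271972656), (86.48206329345703, 88.38329315185547), 81.90445709228516)
tri cap centre [0.59319282 0.10392012 0.07683991]
[0.59319822 0.10328922 0.08      ] [0.59328347 0.10334222 0.084     ] [0.59591888 0.10439645 0.08      ] [0.59928047 0.10414878 0.084     ]
[ 3.05438997e-02  5.91612544e-02 -7.01071119e-05]
```

The nipple still hangs tilted, with the cap centre near (0.594, 0.104, 0.079) and the high rear edge around x=0.574. I'll place the shut tips above that edge and lower them slowly.

```bash
python3 -m pendant '[{"travel":[0,0.028,0],"twist":0},{"travel":[0.01,0.056,0],"twist":0},{"travel":[0.025,0.056,0],"twist":0},{"travel":[0.033,0.056,0],"twist":0},{"travel":[0.035,0.056,0],"twist":0}]'
python3 -m pendant '[{"travel":[0.0015,0,0],"twist":0},{"travel":[0.003,0,0],"twist":0},{"travel":[0.0045,0,0],"twist":0}]'
```

```text
time: 12.55
position: [0.5723, 0.1048, 0.0896]
tool_rot: [1.176, 1.236, -1.195]
ft_force: [-1.2, 0.1, 1.3]
grip_width: 0.005
time: 12.92
position: [0.5743, 0.1058, 0.0886]
tool_rot: [1.178, 1.233, -1.19]
ft_force: [-0.6, 0.7, 17.1]
grip_width: 0.006
```

Run:
```python
from h import *
st=ctrl.get_state();M=R.from_rotvec(st['tool_rot']).as_matrix();print(M[:,0].round(4),st['position'],st['ft_force'],st['torque'])
im=ctrl.get_image('wrist')[:,:,::-1];cv2.imwrite('pics/w9.png',im)
im=ctrl.get_image('scene')[:,:,::-1]
cv2.imwrite('pics/s9c.png',cv2.resize(im[130:270,230:370],None,fx=4.2,fy=4.2,interpolation=cv2.INTER_CUBIC))
st=ctrl.get_state();print(st['position'],st['ft_force'],st['torque'])
```

```text
[-9.6e-03 -4.0e-04 -1.0e+00] [0.57426559 0.10579349 0.08861477] [-0.64327364  0.67138512 17.10374023] [ 0.04381128  0.39576948 -0.03314888]
[0.57449447 0.10584304 0.08881558] [-1.92944833  0.15385667 13.23789089] [-0.00908     0.25532853 -0.01162916]
```

View pics/w9.png

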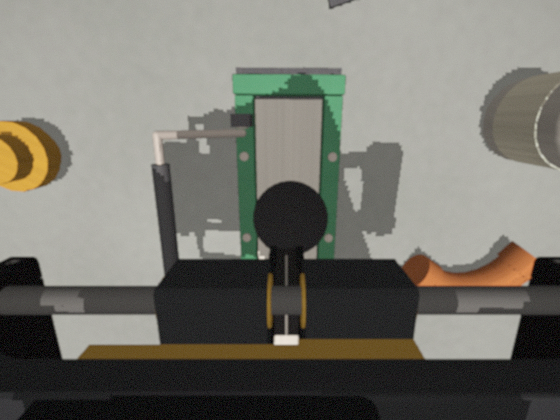

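View pics/s9c.png

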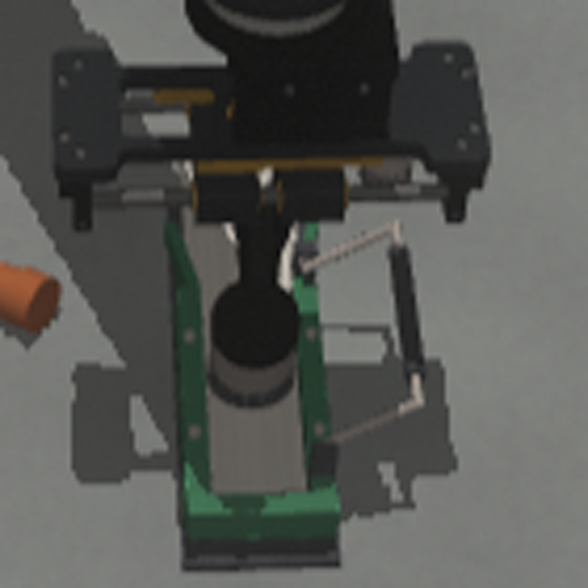

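At 13–17 N it doesn't go home. The tips' friction is holding the top, which has to swing back by about 15 mm. I'll press with about 8–10 N (stiffness ≈ 4 N/mm) while drawing the tips backward.

```bash
python3 -m pendant '[{"travel":[0.0025,0,0],"twist":0},{"travel":[0.0025,-0.002,0],"twist":0},{"travel":[0.003,-0.004,0],"twist":0},{"travel":[0.003,-0.006,0],"twist":0},{"travel":[0.0035,-0.008,0],"twist":0},{"travel":[0.0035,-0.009,0],"twist":0}]'
python3 - <<'E'
from h import *
st=ctrl.get_state();print(st['ft_force'],st['torque'])
im=ctrl.get_image('wrist')[:,:,::-1];cv2.imwrite('pics/w10.png',im)
im=ctrl.get_image('scene')[:,:,::-1]
cv2.imwrite('pics/s10c.png',cv2.resize(im[130:270,230:370],None,fx=4.2,fy=4.2,interpolation=cv2.INTER_CUBIC))
E
```

```text
time: 13.78
position: [0.5684, 0.1053, 0.0886]
tool_rot: [1.182, 1.226, -1.185]
ft_force: [1.7, -1.4, 8.7]
grip_width: 0.005
[ 1.69110477 -1.37337162  8.73640393] [-0.27299702 -0.42500946  0.01805172]
```

View pics/s10c.png

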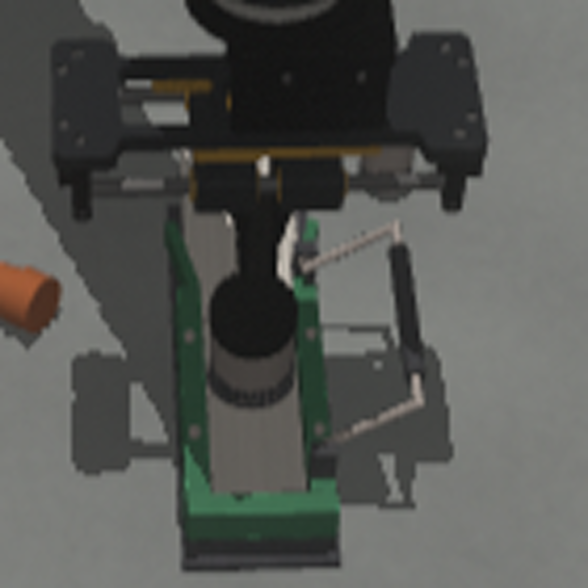

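View pics/w10.png

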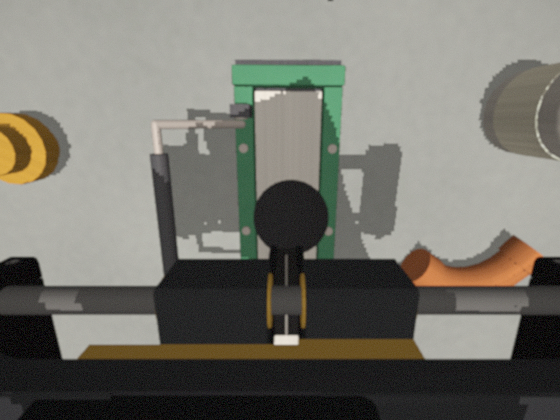

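```bash
cat > cap.py <<'E'
from h import *
def tri(c,uv,sc,uv2):
    A=[];b=[]
    for cc,q in((c,uv),(sc,uv2)):
        o,d=ray(cc,q);d/=np.linalg.norm(d);P=np.eye(3)-np.outer(d,d);A.append(P);b.append(P@o)
    return np.linalg.lstsq(np.vstack(A),np.hstack(b),rcond=None)[0]
E
python3 - <<'E'
from cap import *
st=ctrl.get_state();c=cam('wrist',st);sc=cam('scene')
im=cv2.imread('pics/w10.png')
k=cv2.inRange(im,(0,0,0),(40,40,40));k[246:]=0;k[:175]=0;k[:,:248]=0;k[:,335:]=0
cn=max(cv2.findContours(k,0,1)[0],key=cv2.contourArea);P=np.array([q[0] for q in cn if q[0][1]<243]);e=cv2.fitEllipseDirect(P);print(e)
s=cv2.imread('pics/s10c.png');k=cv2.inRange(s,(0,0,0),(40,40,40));k[380:]=0;k[:300]=0;k[:,:200]=0;k[:,305:]=0
cn=max(cv2.findContours(k,0,1)[0],key=cv2.contourArea);P=np.array([q[0] for q in cn if q[0][1]>303]);es=cv2.fitEllipseDirect(P);print(es)
cap=((es[0][0]+.5)/4.2-.5+230,(es[0][1]+.5)/4.2-.5+130)
print(tri(c,e[0],sc,cap),onz(c,e[0],.085),onz(sc,cap,.085))
# front edge of cap & base in scene
f=lambda u,v:((u+.5)/4.2-.5+230,(v+.5)/4.2-.5+130)
print('scene cap front',onz(sc,f(252,358),.087),'base front',onz(sc,f(252,405),.014),'bore front pred',proj(sc,(.6025,.1058,.014))*1, f(252,405), 'old bore front scene crop (439,347)/4+.. ',(180+439/4,140+348/4))
E
```

```text
((290.7047119140625, 216.84942626953125), (70.6207504272461, 71.5718994140625), 86.2251968383789)
((253.81570434570312, 317.422607421875), (80.4046401977539, 87.8285903930664), 79.88977813720703)
[0.59232    0.10424115 0.07744041] [0.59455315 0.103868   0.085     ] [0.59882409 0.10435178 0.085     ]
scene cap front [0.62526611 0.10268888 0.087     ] base front [0.59627656 0.10626608 0.014     ] bore front pred [289.4777806  228.39676856] (289.6190476190476, 226.04761904761904) old bore front scene crop (439,347)/4+..  (289.75, 227.0)
```

The estimates put the rear of the base still behind the bore's rear edge, so the push stopped a few mm short (TCP 0.547, about 0.551 needed). I'll lift, go round behind it at low height and finish the push.

```bash
python3 -m pendant '[{"travel":[-0.012,0,0],"twist":0},{"travel":[-0.025,-0.01,0],"twist":0},{"travel":[-0.025,-0.035,0],"twist":0},{"travel":[-0.02,-0.05,0],"twist":0},{"travel":[0.015,-0.05,0.0005],"twist":0},{"travel":[0.045,-0.05,0.0005],"twist":0},{"travel":[0.06,-0.05,0.0005],"twist":0},{"travel":[0.065,-0.05,0.0005],"twist":0},{"travel":[0.065,-0.05,0.0005],"twist":0}]' -0.77
python3 - <<'E'
from h import *
st=ctrl.get_state();M=R.from_rotvec(st['tool_rot']).as_matrix();print(M.round(4),st['position'],st['ft_force'])
im=ctrl.get_image('wrist')[:,:,::-1];cv2.imwrite('pics/w11.png',im)
E
```

```text
time: 15.0
position: [0.5186, 0.1032, 0.0242]
tool_rot: [1.182, 1.226, -1.185]
ft_force: [-0.2, 0.1, 0.6]
grip_width: 0.113
[[-1.000e-03  9.994e-01  3.490e-02]
 [-9.000e-04  3.490e-02 -9.994e-01]
 [-1.000e+00 -1.100e-03  8.000e-04]] [0.51864539 0.10318967 0.02424331] [-0.21146245  0.10749537  0.55570969]
```

View pics/w11.png

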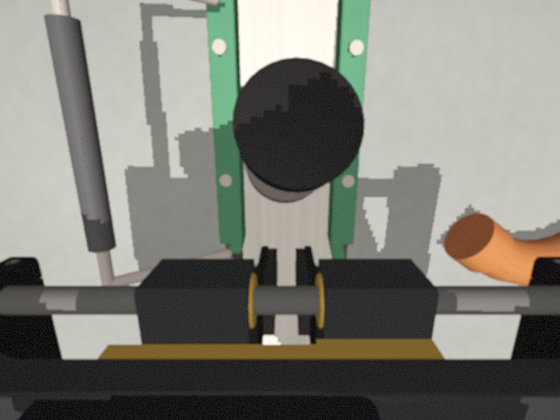

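Run:
```python
from h import *
st=ctrl.get_state();c=cam('wrist',st)
im=cv2.imread('pics/w11.png')
cv2.imwrite('pics/w11c.png',cv2.resize(im[40:270,200:380],None,fx=2.6,fy=2.6,interpolation=cv2.INTER_CUBIC))
print('rear base',onz(c,(286,203),.014),'cap c',onz(c,(298,124),.083),'capfront',onz(c,(298,58),.08),'caprear',onz(c,(298,191),.089),'bore rear proj',proj(c,(.5575,.1045,.014)))
```

```text
rear base [0.55111964 0.10463349 0.014     ] cap c [0.59516467 0.10246172 0.083     ] capfront [0.61469457 0.10324138 0.08      ] caprear [0.57481625 0.1017588  0.089     ] bore rear proj [286.63393864 192.01698406]
```

View pics/w11c.png

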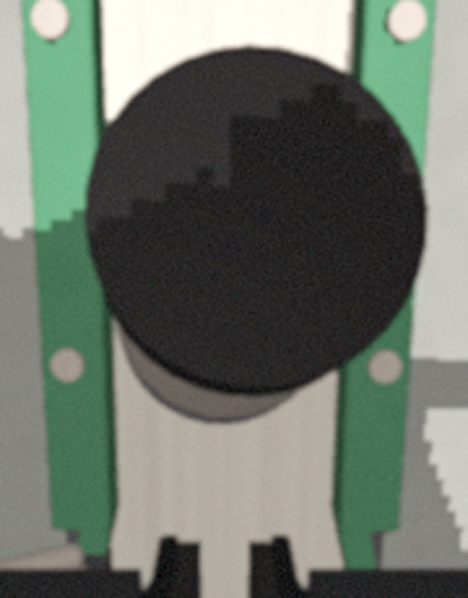

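The base rear is at x=0.551 and the bore's rear edge at 0.5575, so it needs about 6–7 mm more. I'll push low and level.

```bash
python3 -m pendant '[{"travel":[0,0.01,0],"twist":0},{"travel":[0,0.018,0],"twist":0},{"travel":[0,0.0205,0],"twist":0},{"travel":[0,0.023,0],"twist":0},{"travel":[0,0.0255,0],"twist":0},{"travel":[0,0.028,0],"twist":0},{"travel":[0,0.03,0],"twist":0},{"travel":[0,0.032,0],"twist":0},{"travel":[0,0.033,0],"twist":0}]'
python3 - <<'E'
from h import *
st=ctrl.get_state();M=R.from_rotvec(st['tool_rot']).as_matrix();print(M[:,0].round(4),st['position'],st['ft_force'])
im=ctrl.get_image('wrist')[:,:,::-1];cv2.imwrite('pics/w12.png',im)
E
```

```text
time: 16.18
position: [0.5515, 0.1045, 0.0244]
tool_rot: [1.182, 1.226, -1.185]
ft_force: [-3.4, -0.3, 1.8]
grip_width: 0.116
[-1.3e-03 -9.0e-04 -1.0e+00] [0.55154485 0.10445562 0.02435315] [-3.38919665 -0.27215237  1.79481289]
```

View pics/w12.png

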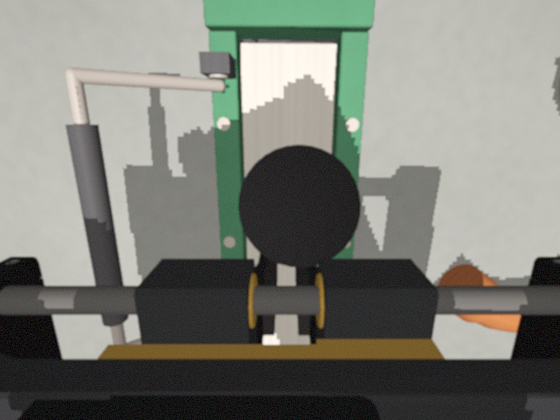

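Run:
```python
from h import *
st=ctrl.get_state();c=cam('wrist',st)
im=cv2.imread('pics/w12.png')
k=cv2.inRange(im,(0,0,0),(40,40,40));k[256:]=0;k[:135]=0;k[:,:232]=0;k[:,370:]=0
cn=max(cv2.findContours(k,0,1)[0],key=cv2.contourArea);P=np.array([q[0] for q in cn if q[0][1]<240]);e=cv2.fitEllipseDirect(P);print(e)
for z in(.08,.083,.086):print(onz(c,e[0],z))
print('home px',proj(c,(.58,.1052,.08)))
# size-based depth: 42 mm dia
print('depth est',314*.042/np.array(e[1]), 'cam depth at .083', (c[1].T@(onz(c,e[0],.083)-c[2])))
im=ctrl.get_image('scene')[:,:,::-1]
cv2.imwrite('pics/s12c.png',cv2.resize(im[130:270,230:370],None,fx=4.2,fy=4.2,interpolation=cv2.INTER_CUBIC))
im=ctrl.get_image('top')[:,:,::-1]
cv2.imwrite('pics/t12c.png',cv2.resize(im[180:340,180:290],None,fx=3.6,fy=3.6,interpolation=cv2.INTER_CUBIC))
```

```text
((307.3489990234375, 190.0179901123047), (77.89348602294922, 122.64625549316406), 127.0312728881836)
[0.60618965 0.09934677 0.08      ]
[0.6068389  0.09958183 0.083     ]
[0.60748814 0.0998169  0.086     ]
home px [287.65804438 258.95756231]
depth est [0.16930812 0.10752876] cam depth at .083 [ 0.00719401 -0.00768963  0.10542079]
```

View pics/s12c.png

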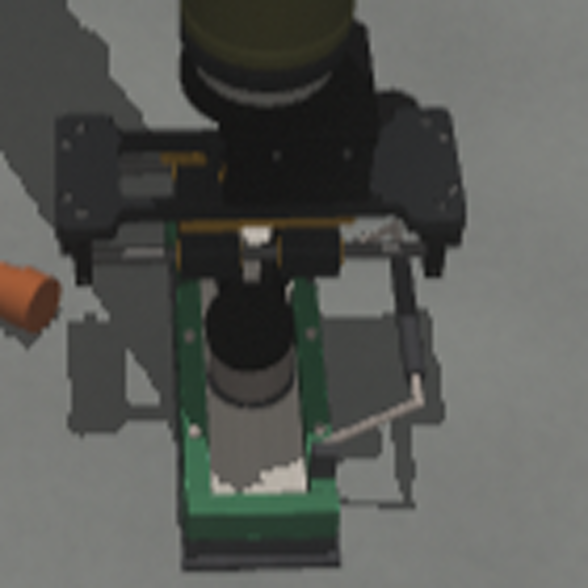

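View pics/t12c.png

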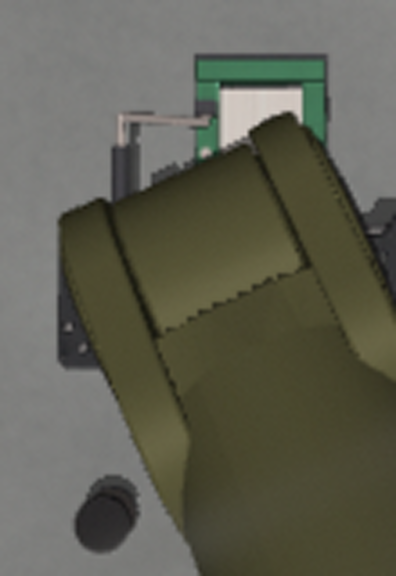

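```bash
python3 -m pendant '[{"travel":[0,-0.003,0],"twist":0},{"travel":[0,-0.008,0],"twist":0},{"travel":[0,-0.016,0],"twist":0},{"travel":[0,-0.03,0],"twist":0},{"travel":[-0.01,-0.038,0],"twist":0},{"travel":[-0.04,-0.038,0],"twist":0},{"travel":[-0.08,-0.038,0],"twist":0},{"travel":[-0.1,-0.038,0],"twist":0},{"travel":[-0.1,-0.038,0],"twist":0}]' -1
python3 - <<'E'
from h import *
st=ctrl.get_state();M=R.from_rotvec(st['tool_rot']).as_matrix();print(M[:,0].round(4),st['position'],st['ft_force'])
im=ctrl.get_image('wrist')[:,:,::-1];cv2.imwrite('pics/w13.png',im)
cv2.imwrite('pics/w13c.png',cv2.resize(im[40:260,200:380],None,fx=2.7,fy=2.7,interpolation=cv2.INTER_CUBIC))
im=ctrl.get_image('scene')[:,:,::-1]
cv2.imwrite('pics/s13c.png',cv2.resize(im[160:240,260:330],None,fx=7,fy=7,interpolation=cv2.INTER_CUBIC))
E
```

```text
time: 17.45
position: [0.5152, 0.1034, 0.1267]
tool_rot: [1.185, 1.221, -1.181]
ft_force: [0.1, 0.1, -0.5]
grip_width: 0.004
[ 0.0041 -0.0013 -1.    ] [0.51515093 0.10339732 0.12671422] [ 0.06053525  0.14246707 -0.46045682]
```

View pics/w13c.png

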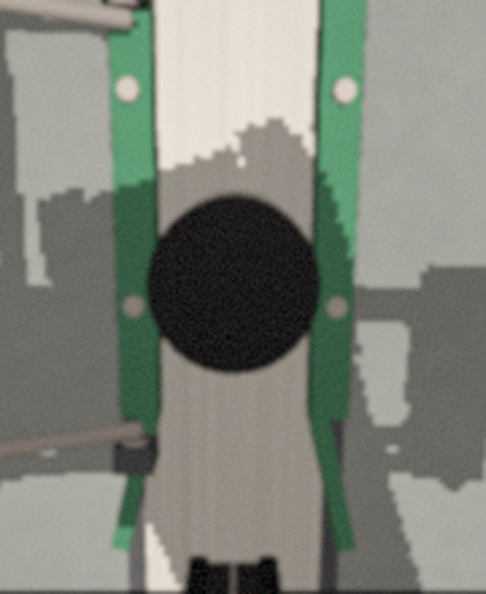

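View pics/s13c.png

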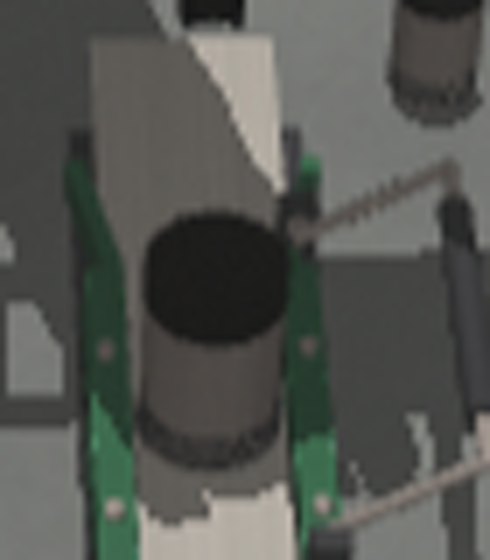

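Now it looks upright, possibly home. I'll measure the cap's height and centre.

Run:
```python
from cap import *
st=ctrl.get_state();c=cam('wrist',st);sc=cam('scene')
def ell(f,x0,y0,x1,y1,t):
    im=cv2.imread(f);k=cv2.inRange(im[y0:y1,x0:x1],(0,0,0),(t,t,t))
    cn=max(cv2.findContours(k,0,1)[0],key=cv2.contourArea);e=cv2.fitEllipse(cn);return np.array(e[0])+[x0,y0],e[1:]
e,d=ell('pics/w13.png',245,105,328,182,45);print(e,d)
es,ds=ell('pics/s13c.png',135,200,300,350,38);q=(es+.5)/7-.5+[260,160];print(es,ds,q)
print('tri',tri(c,e,sc,q));
for z in(.08,.089):print(z,onz(c,e,z),onz(sc,q,z),'dia px pred',314*.042/(c[1].T@(onz(c,e,z)-c[2]))[2])
b=np.array([205,462.]);b=(b+.5)/7-.5+[260,160]
for z in (.005,.014):print('base front row',b,proj(sc,(.58+.021,.106,z)))
```

```text
[285.97674561 145.06699753] ((62.1114501953125, 62.30574035644531), 14.08504581451416)
[217.4088974  279.10649109] ((128.3534698486328, 147.6863555908203), 87.64258575439453) [290.62984249 199.44378444]
tri [0.57490958 0.10594748 0.07487323]
0.08 [0.57523988 0.10532871 0.08      ] [0.57938352 0.10625969 0.08      ] dia px pred 65.29909980338701
0.089 [0.57591921 0.10536906 0.089     ] [0.5871282  0.10568202 0.089     ] dia px pred 68.28175382917848
base front row [288.85714286 225.57142857] [289.39135497 230.44116284]
base front row [288.85714286 225.57142857] [289.55377352 227.8291682 ]
```

Home: the cap is round (62.1×62.3 px), the two views agree at z≈0.075–0.080 rather than 0.089, and the centre is at ≈(0.578, 0.106). Next is the bail. I'll go outside the bar and then sweep toward the channel.

Run:
```python
from h import *
st=ctrl.get_state();M=R.from_rotvec(st['tool_rot']).as_matrix();print(M.round(3))
o=np.array([.588,.1055,0]);ex=np.array([.9994,.034,0]);ey=np.array([-.034,.9994,0])
for y,z in((112,110),(112,60),(75,60),(48,60)):
    print(y,z,(M.T@(o+ey*y/1e3+[0,0,z/1e3]-st['position'])).round(4))
# bar check in w13
c=cam('wrist',st);sc=cam('scene')
print(proj(c,o+ey*.073+[0,0,.071]),proj(sc,o+ey*.073+[0,0,.071]))
```

```text
[[-0.001  0.999  0.035]
 [-0.001  0.035 -0.999]
 [-1.    -0.001  0.001]]
112 110 [ 0.014   0.0747 -0.112 ]
112 60 [ 0.064   0.0747 -0.1121]
75 60 [ 0.064   0.0747 -0.0751]
48 60 [ 0.0641  0.0747 -0.0481]
[175.54199892 124.17793811] [326.06754452 204.74405243]
```

View pics/w13.png

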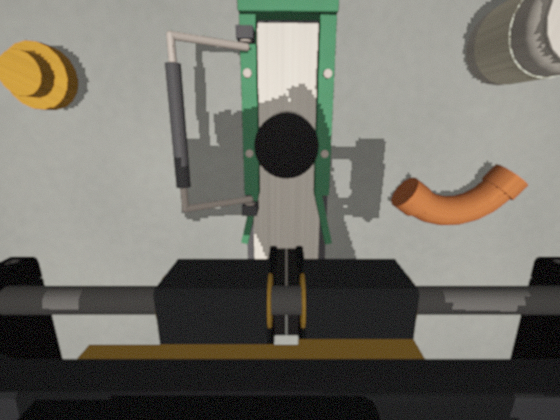

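The predicted bar middle, wrist (175,124), matches the image at (177,125). Moving out over it and then down.

```bash
python3 -m pendant '[{"travel":[0,0.03,-0.03],"twist":0},{"travel":[0,0.055,-0.06],"twist":0},{"travel":[0,0.07,-0.09],"twist":0},{"travel":[0,0.0747,-0.112],"twist":0},{"travel":[0.01,0.0747,-0.114],"twist":0},{"travel":[0.03,0.0747,-0.114],"twist":0},{"travel":[0.05,0.0747,-0.114],"twist":0},{"travel":[0.064,0.0747,-0.114],"twist":0},{"travel":[0.064,0.0747,-0.114],"twist":0}]'
python3 - <<'E'
from h import *
st=ctrl.get_state();M=R.from_rotvec(st['tool_rot']).as_matrix()
o=np.array([.588,.1055,0]);ey=np.array([-.034,.9994,0])
for y in(80,60,48,44):
    print(y,(M.T@(o+ey*y/1e3+[0,0,.06]-st['position'])).round(4))
im=ctrl.get_image('wrist')[:,:,::-1];cv2.imwrite('pics/w14.png',im)
E
```

```text
time: 18.68
position: [0.5831, 0.2182, 0.0582]
tool_rot: [1.181, 1.226, -1.188]
ft_force: [0.0, 0.2, -0.0]
grip_width: 0.004
80 [-0.0018  0.0011  0.0328]
60 [-0.0017  0.0011  0.0528]
48 [-0.0017  0.0011  0.0648]
44 [-0.0017  0.0011  0.0688]
```

View pics/w14.png

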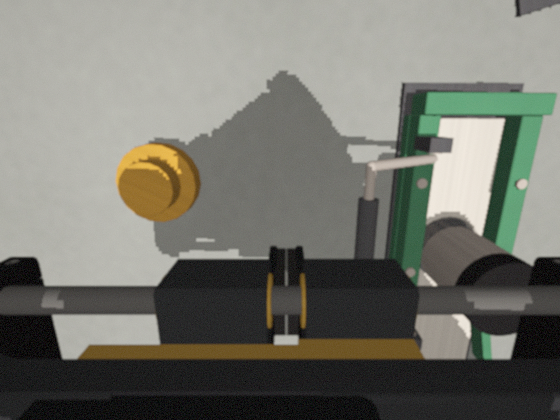

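```bash
python3 -m pendant '[{"travel":[0,0,0.008],"twist":0},{"travel":[0,0,0.016],"twist":0},{"travel":[0,0,0.023],"twist":0},{"travel":[0,0,0.03],"twist":0},{"travel":[0,0,0.037],"twist":0},{"travel":[0,0,0.044],"twist":0},{"travel":[0,0,0.05],"twist":0},{"travel":[0,0,0.056],"twist":0},{"travel":[0,0,0.06],"twist":0},{"travel":[0,0,0.064],"twist":0}]'
python3 - <<'E'
from h import *
st=ctrl.get_state();print(st['ft_force'])
im=ctrl.get_image('scene')[:,:,::-1]
cv2.imwrite('pics/s15c.png',cv2.resize(im[130:270,230:370],None,fx=4.2,fy=4.2,interpolation=cv2.INTER_CUBIC))
im=ctrl.get_image('wrist')[:,:,::-1];cv2.imwrite('pics/w15.png',im)
E
```

```text
time: 19.98
position: [0.5877, 0.1647, 0.0645]
tool_rot: [1.186, 1.23, -1.168]
ft_force: [-0.1, 0.4, 2.1]
grip_width: 0.008
[-0.14323002  0.36178521  2.10009768]
```

View pics/s15c.png

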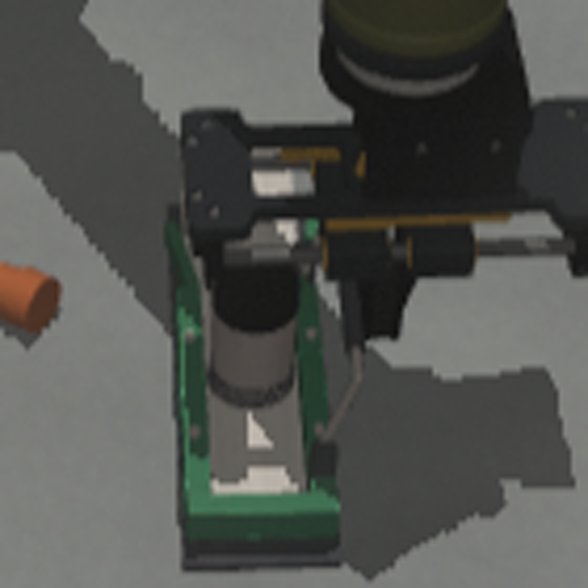

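View pics/w15.png

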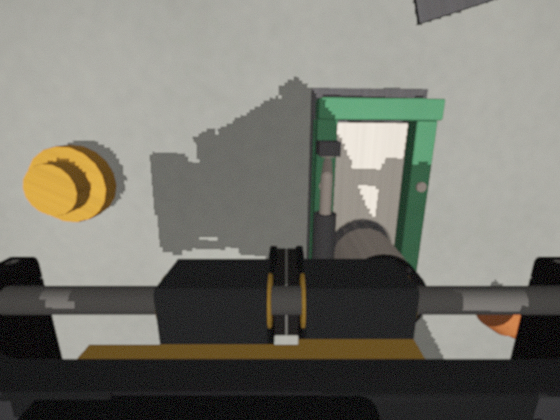

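Run:
```python
from h import *
st=ctrl.get_state();M=R.from_rotvec(st['tool_rot']).as_matrix();print(st['time'],M.round(4),st['position'],st['ft_force'],st['torque'],st['joint_positions'].round(3),st['qd'].round(3))
```

```text
20.075 [[ 8.000e-04  9.994e-01  3.580e-02]
 [-1.400e-03  3.580e-02 -9.994e-01]
 [-1.000e+00  7.000e-04  1.400e-03]] [0.58671853 0.15572239 0.0608318 ] [ 0.63091763 -1.47873691 -0.1732383 ] [-0.03752535  0.00928498 -0.02717274] [ 0.263  0.451 -0.702  1.721  0.325  1.088 -2.077] [ 0.016  0.015  0.04   0.026  0.015  0.01  -0.007]
```

That was just transient lag. The tips are now at jig y≈50 with the bail near upright. A little further.

```bash
python3 -m pendant '[{"travel":[0,0,0.003],"twist":0},{"travel":[0,0,0.006],"twist":0},{"travel":[0,0,0.009],"twist":0},{"travel":[0,0,0.01],"twist":0},{"travel":[0,0,0.01],"twist":0}]'
python3 - <<'E'
from h import *
im=ctrl.get_image('scene')[:,:,::-1]
cv2.imwrite('pics/s16c.png',cv2.resize(im[130:270,230:370],None,fx=4.2,fy=4.2,interpolation=cv2.INTER_CUBIC))
im=ctrl.get_image('wrist')[:,:,::-1];cv2.imwrite('pics/w16.png',im)
st=ctrl.get_state();print(st['position'],st['ft_force'])
E
```

```text
time: 20.7
position: [0.587, 0.1455, 0.0607]
tool_rot: [1.182, 1.224, -1.183]
ft_force: [-0.3, -0.2, 0.8]
grip_width: 0.002
[0.58703374 0.14583401 0.06081233] [ 0.33216683 -0.16444064  0.66430079]
```

View pics/s16c.png

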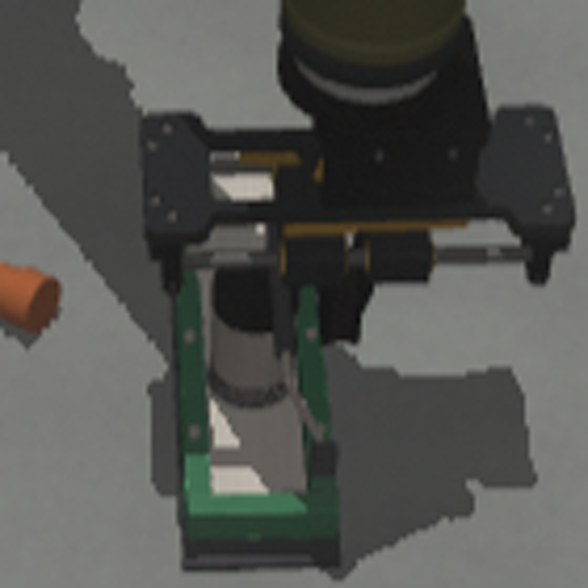

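View pics/w16.png

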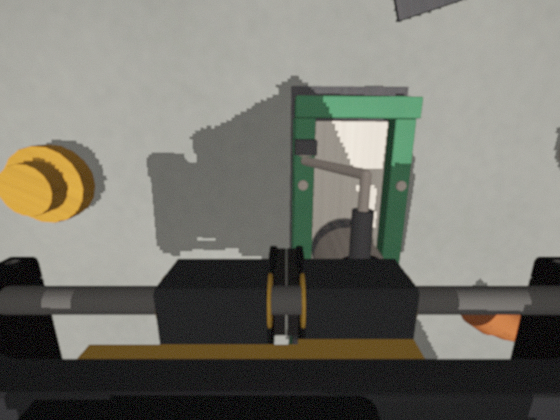

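The bar has gone over centre onto the nipple. I'll withdraw sideways and up, then back, to look.

```bash
python3 -m pendant '[{"travel":[0,0,-0.012],"twist":0},{"travel":[-0.02,0,-0.025],"twist":0},{"travel":[-0.06,-0.01,-0.03],"twist":0},{"travel":[-0.1,-0.04,-0.02],"twist":0},{"travel":[-0.12,-0.08,0.01],"twist":0},{"travel":[-0.12,-0.1,0.04],"twist":0},{"travel":[-0.12,-0.1,0.043],"twist":0},{"travel":[-0.12,-0.1,0.043],"twist":0}]'
python3 - <<'E'
from h import *
st=ctrl.get_state();print(st['position'],st['ft_force'])
im=ctrl.get_image('wrist')[:,:,::-1];cv2.imwrite('pics/w17.png',im)
im=ctrl.get_image('scene')[:,:,::-1];cv2.imwrite('pics/s17c.png',cv2.resize(im[150:270,230:370],None,fx=5,fy=5,interpolation=cv2.INTER_CUBIC))
o=np.array([.588,.1055,0]);ey=np.array([-.034,.9994,0]);ex=np.array([.9994,.034,0])
c=cam('wrist',st);sc=cam('scene')
for a in(0.3,.56,.8):
  for x in (-.05,0,.05):
    p=o+ex*x+ey*(.03-.053*np.sin(a))+[0,0,.04+.053*np.cos(a)];q=proj(sc,p);print(a,x,proj(c,p).round(1),((q-[230,150])*5).round(0))
E
```

```text
time: 21.8
position: [0.4892, 0.1007, 0.1819]
tool_rot: [1.183, 1.224, -1.18]
ft_force: [0.3, 1.2, -0.2]
grip_width: 0.005
[0.48918075 0.10071465 0.18186824] [ 0.32785323  1.21039426 -0.24171861]
0.3 -0.05 [266.7 157.3] [330. 153.]
0.3 0 [265.8  90.4] [339. 245.]
0.3 0.05 [264.7  15.1] [348. 343.]
0.56 -0.05 [282.4 156.6] [299. 164.]
0.56 0 [282.4  91.2] [307. 255.]
0.56 0.05 [282.4  17.7] [315. 353.]
0.8 -0.05 [294.2 155.6] [275. 177.]
0.8 0 [294.9  92.1] [282. 269.]
0.8 0.05 [295.6  21.1] [289. 366.]
```

View pics/w17.png

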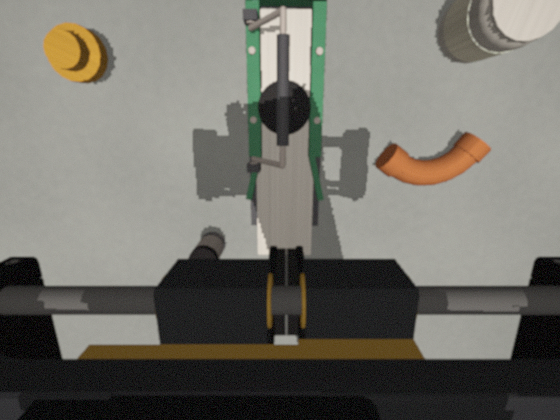

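View pics/s17c.png

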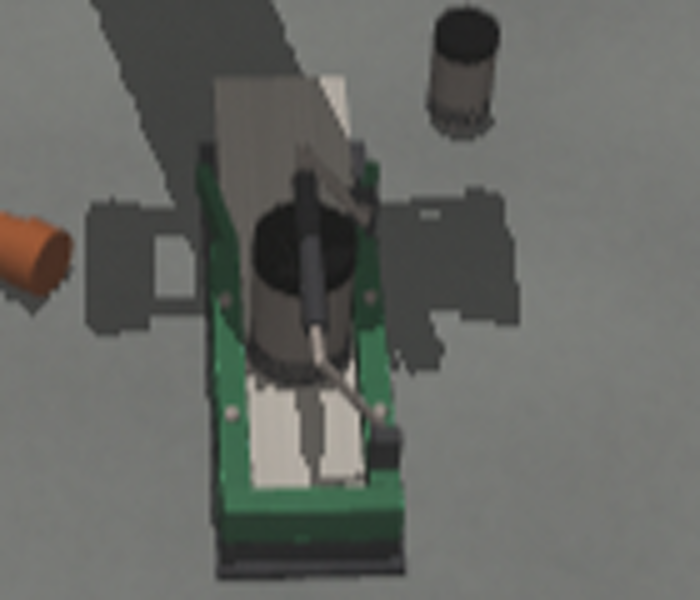

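The bar sits at wrist (283,91) and scene crop (309,255), against predictions of (282,91) and (307,255) for 0.56 rad. So the bail rests on a fully home nipple. The bystanders are unmoved and the arm is clear, so I'm handing in.

Run:
```python
from bench import ctrl
print(ctrl.close_job())
```

```text
the job is handed in; nothing more can be done
None
```

The nipple is home in the bore with the bail clamped down on it, and I handed the job in at about 22 s, well under the 45 s limit. No verdict was reported.

- **Sliding it in:** I pushed the larger nipple along the channel of the larger jig with the fingertips 9–13 mm above the plate. My first push stopped about 6 mm short, so the nipple hung tilted about 15° on the bore rim.
- **Fixing the tilt:** Pressing on the high side of its top, up to about 17 N, did not seat it. A second low push did, and it dropped in upright as the fingers withdrew.
- **Bail:** I swung the bail over centre with light contact (about 2 N).

**Last checks:**
- **Nipple height:** the cap looked round from above. The two camera views put its top at about 75–80 mm, which fits home (80 mm) and not standing on the plate (89 mm). The reading of 75 mm is a few mm low, which I put down to calibration; I did not check the height by touch.
- **Bail angle:** the bar sat within 1–3 px of where 0.56 rad predicts in both views.
- **Surroundings:** the gripper was clear, and the can, elbow, union and small nipple looked undisturbed.

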